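Load a marked bar into the drill jig

TASK

Load the drill jig: take the steel bar with the blue end from the sloping rack and set it down flat on the jig's two rest strips with its bare end against the round stop post and its blue end swung out towards the robot, clear of the bush arm. Then, keeping the bare end at the post, swing the bar about it in under the bush arm until it lies flush along the fence and keeps the red switch pin pressed in. Do not drop the bar, and leave the other things where they are.

Things in the scene. Friction and masses are not known exactly. Their poses are not given: they have to be found in the camera images.
- bar_mid (a point): Centre of the bar to load: steel flat bar 250 mm long (its x), 30 wide (y), 12 thick (z), about 0.7 kg, last 62 mm at its +x end marked blue. It starts in one of the rack's three places, flat on the slope (x rises at 30 degrees, blue end up and away from the robot, z square to the slope), borne at its low end and 65 to 95 mm either side of centre; under its middle, 40 mm free.
- bar_bare_end (a point): Centre of the face of the bar's bare end (x = -125 mm from bar_mid), same axes as bar_mid.
- bar_blue_end (a point): Centre of the face of the bar's blue end (x = +125 mm from bar_mid), same axes as bar_mid.
- jig: Fixed drill jig, green base plate 185 x 320 mm, top 14 mm above the bench; origin on its underside, its +x away from the robot at yaw 0. Two steel rest strips lie along x (-95 to +35 mm), at y -115 to -85 and +70 to +120 mm; their tops, where the bar lies, are 26 mm above the bench, with a 12 mm deep gap between. A loaded bar lies along y, blue end at +y, its centre at x +20, y 0, z 32 mm.
- fence (a point): Mid-length, at half bar thickness, of the face of the jig's steel fence: the plane x = +35 mm of the jig, facing -x, from y -125 to +120 mm; the fence's top is 44 mm above the bench. Same axes as the jig. The yellow switch stands behind the fence.
- bush (a point): Top centre of the brass bush in the dark, fixed bush arm that overhangs the bar's blue end, 60.5 mm above the bench at x +20, y +95 mm of the jig. The arm covers x -5 to +80 and y +75 to +115 mm, its underside is 43.5 mm above the bench, so the bar gets under it only from the side. Same axes as the jig.
- stop_post (a point): Axis of the jig's fixed round steel stop post, 20 mm in diameter, at x +20, y -135 mm of the jig; the point is at the half thickness of a lying bar (32 mm above the bench), the post's top is 59 mm above the bench. Same axes as the jig.
- switch_pin (a joint): Travel (m) of the red part-present pin, 8 mm thick, that stands 5 mm out of the fence's face at y +35 mm of the jig, 32 mm above the bench: 0 when free, about 0.005 with a bar flush on the fence. Its spring pushes back with 0.4 N at first, 1.1 N fully in; a bar lying on the strips stays put against it.
- rack: Fixed sloping wooden rack, about 260 x 250 mm, 175 mm tall; origin under its centre, rising at 30 degrees along its +x. Its three places are at y -75, 0 and +75 mm, parted by 8 mm dowels, 24 mm tall, that stand on the two cross rails mid-way between the places.
- piston: Aluminium piston standing on its skirt, 53 mm across, 62 mm tall; a bystander. Origin under its centre.
- spark_plug: White and steel spark plug standing upright, 24 mm across, 66 mm tall; a bystander. Origin under its centre.
- mug: Blue mug, 80 mm across, 90 mm tall; a bystander. Origin under its centre.
- oil_bottle: White oil bottle with a red cap, 60 mm across, 170 mm tall; a bystander. Origin under its centre.
- screwdriver: Orange-handled screwdriver, 200 mm long, lying on the bench along its x axis; a bystander.
- screw_tray: Grey two-part tray, 80 x 100 x 30 mm; a bystander. Origin under its centre.
- brass_bar: Plain brass bar, 250 x 25 x 12 mm, lying in one of the rack's three places; a bystander. Origin under its centre.
- square_tube: Black square tube, 250 x 22 x 22 mm, lying in one of the rack's three places; a bystander. Origin under its centre.

How it is judged:
By the outcome, as a careful person would: the job done as asked, in the order asked, and still so for the second after the job is handed in, with the robot touching nothing.
It also fails if it takes over 64 s, if anything falls off the work surface, if the arm or the gripper's body presses on something with over 40 N, if the wrist force passes 120 N, or if a joint passes its speed limit or range.

ROBOT

A 6-joint arm with a two-finger parallel gripper is mounted at the origin on the work surface. World frame = base frame: x ahead of the robot, y to its left, z up, the work surface at z = 0. Lengths are in m, angles in rad, forces in N, time in s.
With the tool pointing down it reaches from about 0.3 to 0.875 m from the base axis. Payload 6.4 kg.
Tool frame: the origin (TCP) lies between the finger pads; the fingertips stand 8 mm ahead of it and the grasp point (between the pads) lies 11 mm behind it; z points along the fingers, y is the direction in which the jaws open and shut (so a half turn about z gives the same grasp; the last joint's range is limited). The gripper opens to 85 mm and grips with 20 to 120 N. Pads are 22 mm wide; open, the fingers measure 114 mm over their backs; the gripper's body (76 mm by 85 mm) begins 54 mm behind the grasp point. The pads swing forward as they close: fully open they stand 13 mm farther back than shut.
Start: joints at [-1.468, 0.181, 1.607, -0, 1.354, -0.206], TCP at [0.175, -0.548, 0.2] pointing down, gripper open.
Joint ranges: [-2.99, 2.99], [-0.89, 2.07], [0.3, 2.58], [-1.14, 4.28], [0, 2.63], [-3.12, 3.12]. Speed limits (rad/s): [2.57, 2.57, 3.01, 3.14, 3.14, 3.14].

INTERFACE

Orientations are given as a unit quaternion [w, x, y, z].
In Python, from bench import monitor, viewer, workorder, spotter gives the robot as it stands. The module is installed in compiled form; this text tells all that it offers.
- The arm moves only by the tool move_arm, never from a script. Its argument "motion" is a list of rows, each a list of 3 entries, a list of its own where there are three numbers: the shift along the tool's x, y, z in units of 60 mm (1.0 is 60 mm), then the turn, a rotation vector about the tool's x, y, z in units of 8 degrees (1.0 is 8 degrees), then the opening in per cent of the stroke, from 0 (shut) to 100 (fully open). In form: [[[dx, dy, dz], [rx, ry, rz], grip], ...]. A call has 1 to 10 rows; each row is the pose to reach, as a shift and turn from the pose commanded when the call began, along the tool's axes at that moment; what a row does not reach only later rows make up. A row lasts 1/8 s, in which the tool goes at most 62.5 mm and 10.7 degrees, less where a joint would pass 70% of its speed; a pose out of reach is approached as far as the arm can. A call with a gripper value outside its range is refused whole. The fingers move at their own pace and stop on an object; the grip force is fixed at half the most. Time passes only in rows, so rows that repeat a pose let the fingers close. It gives the time, the measured TCP pose, the force and the opening at its end, in the units of the state.
- monitor.get_obs(): the state, without advancing time (a new reading comes with each control period).
- viewer.camera(name): name is "scene" or "top"; returns the picture (420x560x3 uint8, blue, green, red); there is no depth.
- viewer.calibration(name): a dict with "fovy" (degrees; the focal length in pixels is half the picture's height over the tangent of half this angle, whatever the lens; pixels are square), "cx", "cy" (the principal point, pixels), "extrinsics" (4x4, takes a point from camera to world coordinates). Camera axes: x right, y down, z forward; pixel columns grow to the right and rows downward; lengths in m; the calibration is good to about 2 mm. A picture is of the moment at which its call begins. calibration takes no time and is no camera call.
- workorder.hand_in(): hands the job in, once; it reports no verdict.
Trained networks look in the newest picture that a camera, given by its name, has taken for a name from the list of things; names that differ only in an ending like _2 or _b are one class to them, and where a whole thing is asked for, a point or a joint stands for the part that bears it (a point fixed in the world has none). Each returns a list of dicts, best first, with "score" (0 to 1); they miss things now and then, are a little off and sometimes report something else, mostly with a low value. They report only what shows in the picture. A call takes as long as a camera call.
- spotter.search_frame(camera, name): "centre" ([column, row] as shares, 0 to 1, of the picture: columns of its width, rows of its height, amid what is visible of it).
- spotter.outline_of(camera, name): "region" (420x560 bool, what is visible of it) and "centre" ([column, row] as shares, 0 to 1, of the picture: columns of its width, rows of its height, amid what is visible of it).
The state is a dict: "time_s": time; "q": joint angles; "dq": joint speeds; "joint_efforts": joint torques, N m; "eef_pos": TCP position; "eef_rot": TCP orientation; "wrist_force": force on the tool from outside, world axes, zero at the start; "torque": the same for the moment, N m; "opening": opening from 0.0 (shut) to 1.0 (fully open).
Only numpy, scipy, OpenCV 4.12 (cv2) and the standard library are available. Lean on these libraries where they do the work, as an engineer would, in place of code of your own. Each camera call takes 0.05 s, during which the arm holds its last target. There are 200 camera calls.

## Working session

There is one attempt and no reset: what is moved stays moved. The work goes in short steps, Python scripts to look and compute and a tool call to move; the robot and the scene stay as the last step left them, time stands still between calls to the robot, and variables do not carry over. Pictures are saved under pics/ and viewed, about 8 in all and at most 12, crops included, and the job is handed in when it is done.

Besides the shell and the picture viewer there is one more tool, called after "Emit:" by a JSON object that holds its "fn" and its "kwargs". move_arm: Moves the arm, as the interface text tells. Its arguments: {"type":"object","properties":{"motion":{"type":"array","items":{"type":"array"}}},"required":["motion"]}

```bash
mkdir -p pics; cat > h.py <<'E'
from bench import monitor, viewer, workorder, spotter
import numpy as np, cv2
from scipy.spatial.transform import Rotation as R
def cal(n):
    c=viewer.calibration(n); f=210/np.tan(np.radians(c["fovy"])/2); return f,c["cx"],c["cy"],np.array(c["extrinsics"])
def proj(n,P):
    f,cx,cy,E=cal(n); p=(np.atleast_2d(P)-E[:3,3])@E[:3,:3]; return np.c_[cx+f*p[:,0]/p[:,2],cy+f*p[:,1]/p[:,2]]
def ray(n,uv):
    f,cx,cy,E=cal(n); d=E[:3,:3]@np.array([(uv[0]-cx)/f,(uv[1]-cy)/f,1.]); return E[:3,3],d
def onz(n,uv,z):
    o,d=ray(n,uv); return o+d*(z-o[2])/d[2]
def rot(q): return R.from_quat([q[1],q[2],q[3],q[0]])
E
python3 - <<'E'
from h import *
o=monitor.get_obs(); print(o)
for n in("scene","top"):
    im=viewer.camera(n); cv2.imwrite(f"pics/{n}0.png",im); c=viewer.calibration(n); print(n,c)
    for t in("bar_mid","jig","bush","stop_post","rack","brass_bar","square_tube","switch_pin","fence"):
        try: print(t,[(round(d["score"],2),np.round(np.array(d["centre"])*[560,420],1)) for d in spotter.search_frame(n,t)][:3])
        except Exception as e: print(t,e)
E
```

```text
{'time_s': 0.0, 'q': array([-1.46832686e+00,  1.81559050e-01,  1.60801232e+00,  1.86094767e-05,
        1.35378651e+00, -2.06303058e-01]), 'dq': array([ 9.63834388e-04,  1.12186877e-03, -9.93756317e-05, -2.23245666e-03,
       -1.27960445e-03,  1.83214886e-03]), 'joint_efforts': array([ 1.74363788e-03, -4.44870579e+01, -3.51336551e+01, -3.07087448e-04,
        9.08013317e-03,  3.12218219e-06]), 'eef_pos': array([ 0.17469447, -0.54718581,  0.19937199]), 'eef_rot': array([-8.80953836e-04,  9.88106018e-01,  1.53771642e-01,  5.48744234e-05]), 'wrist_force': array([ 0.54497099,  0.40841905, -0.36219521]), 'torque': array([ 0.02351943, -0.04643449, -0.02850846]), 'opening': 0.9999739020292212}
scene {'fovy': 45.279854831343, 'cx': 277.46571125898123, 'cy': 207.68276591319096, 'extrinsics': array([[ 0.28688641,  0.69150503, -0.66296077,  1.40932467],
       [ 0.95791448, -0.21415694,  0.19114562, -0.30471456],
       [-0.00979949, -0.68989681, -0.7238414 ,  1.03123993],
       [ 0.        ,  0.        ,  0.        ,  1.        ]])}
bar_mid [(0.64, array([377.9, 164.4]))]
jig [(0.64, array([
[... 396 characters left out ...]
: array([[ 0.00257075, -0.98224301,  0.18759547,  0.30205489],
       [-0.99999517, -0.00219737,  0.00219827, -0.07169312],
       [-0.00174702, -0.18760022, -0.98224391,  1.52776986],
       [ 0.        ,  0.        ,  0.        ,  1.        ]])}
bar_mid [(0.79, array([169.5, 236.8]))]
jig [(0.86, array([316.5, 210.7]))]
bush [(0.73, array([317.1, 211.8]))]
stop_post [(0.74, array([315.2, 212.5])), (0.74, array([169. , 235.1])), (0.68, array([244.2, 272.2]))]
rack [(0.73, array([178.7, 253.1])), (0.29, array([298.2, 269.3]))]
brass_bar [(0.75, array([140.3, 236.2])), (0.55, array([171.6, 237.4]))]
square_tube [(0.7, array([194.5, 235.9]))]
switch_pin []
fence [(0.88, array([315.3, 213.2]))]
```

```bash
python3 - <<'E'
import cv2
t=cv2.imread("pics/top0.png"); s=cv2.imread("pics/scene0.png")
cv2.imwrite("pics/t1.png",cv2.resize(t[130:350,100:393],None,fx=2.73,fy=2.73,interpolation=cv2.INTER_CUBIC))
cv2.imwrite("pics/s1.png",cv2.resize(s[90:330,130:450],None,fx=2.5,fy=2.5,interpolation=cv2.INTER_CUBIC))
E
```

```text
(no output)
```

View pics/t1.png

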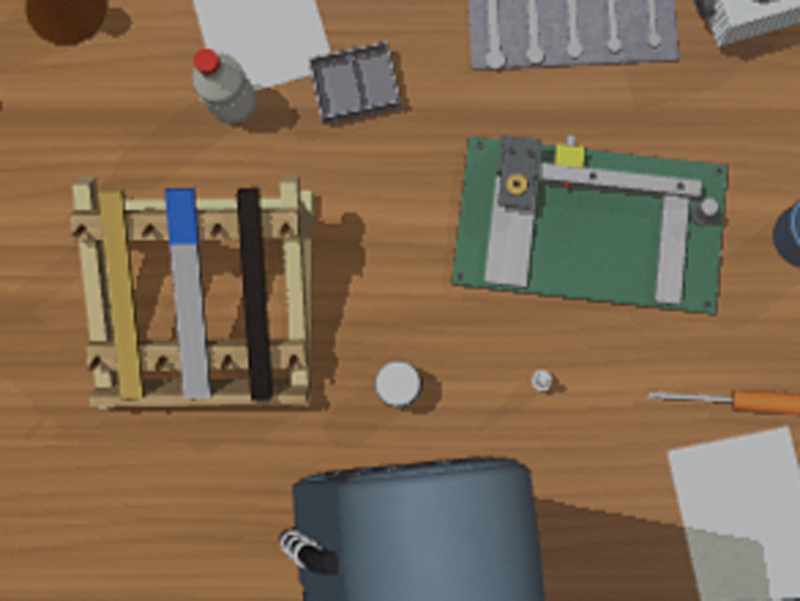

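View pics/s1.png

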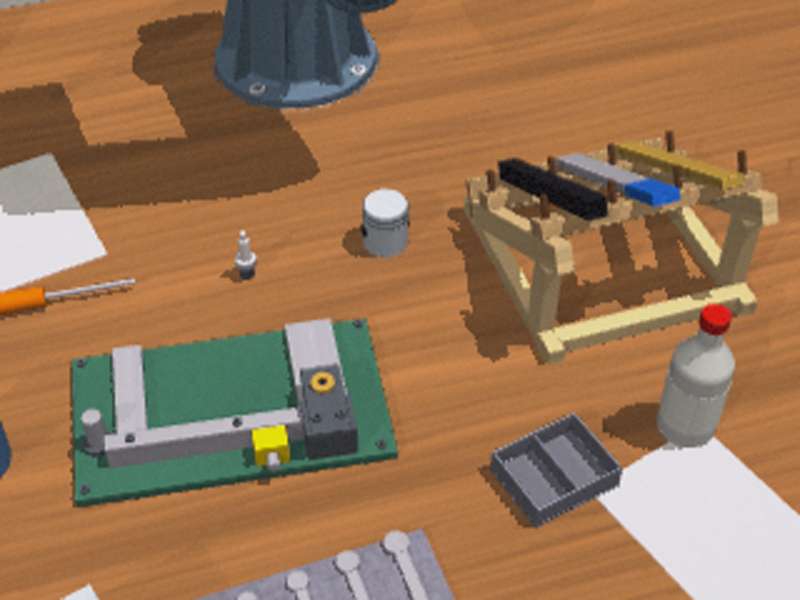

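```bash
cat > jig.py <<'E'
from h import *
from scipy.optimize import least_squares
obs=[]
J=lambda x,y,z:(x/1e3,y/1e3,z/1e3)
def green(n,corn,side):
    im=cv2.GaussianBlur(cv2.imread(f"pics/{n}0.png"),(0,0),.6).astype(float)
    g=im[...,1]-im[...,2]   # green-red
    P=np.array(corn,float); L=[]
    from scipy.ndimage import map_coordinates as mc
    c=P.mean(0)
    for i in range(4):
        a,b=P[i],P[(i+1)%4]; t=(b-a)/np.linalg.norm(b-a); nn=np.array([-t[1],t[0]]); nn*=np.sign(nn@(a+b-2*c)); pts=[]
        for s in np.linspace(.06,.94,60):
            o=a+s*(b-a); k=np.arange(-5,5.01,.1); q=o+k[:,None]*nn; v=mc(g,[q[:,1],q[:,0]],order=1)
            w=np.where((v[:-1]>0)&(v[1:]<=0))[0]
            if len(w)==1: pts.append(q[w[0]])
        pts=np.array(pts,np.float32); l=cv2.fitLine(pts,cv2.DIST_HUBER,0,.01,.01).ravel(); L.append(l)
    out=[]
    for i in range(4):
        l,m=L[i-1],L[i]; s=np.linalg.solve(np.c_[l[:2],-m[:2]],m[2:]-l[2:]); out.append(l[2:]+s[0]*l[:2])
    return np.array(out)
T=lambda u,v:(100+u/2.73,130+v/2.73); S=lambda u,v:(130+u/2.5,90+v/2.5)
ct=green("top",[T(468,138),T(727,163),T(716,314),T(453,284)],0)
cs=green("scene",[S(397,456),S(76,502),S(72,360),S(366,320)],0)
print(ct,cs)
def brass(n,c):
    im=cv2.imread(f"pics/{n}0.png").astype(float); r=im[...,2]-im[...,0]; y,x=np.mgrid[:420,:560]
    w=np.clip(r-40,0,None)*(np.hypot(x-c[0],y-c[1])<6); return (w*x).sum()/w.sum(),(w*y).sum()/w.sum()
bt=brass("top",T(516,184)); bs=brass("scene",S(322,381)); print(bt,bs)
M=np.array([J(92.5,160,14),J(92.5,-160,14),J(-92.5,-160,14),J(-92.5,160,14),J(20,95,60.5),J(20,-135,59)])
U={"top":np.vstack([ct,bt,T(709,206)]),"scene":np.vstack([cs,bs,S(93,417)])}
def W(p,M): return np.array(M)@R.from_euler("z",p[2]).as_matrix().T+[p[0],p[1],0]
def res(p,ns=("top","scene")): return np.concatenate([(proj(n,W(p,M))-U[n]) for n in ns]).ravel()
for ns in(("top",),("scene",),("top","scene")):
    s=least_squares(lambda p:res(p,ns),[.5,-.1,-.1],loss="huber",f_scale=.5); print(ns,s.x,np.round(s.fun.reshape(-1,2),1).tolist())
np.save("jig.npy",s.x)
t=cv2.imread("pics/top0.png"); s=cv2.imread("pics/scene0.png"); z=lambda i,k:cv2.resize(i,None,fx=k,fy=k,interpolation=cv2.INTER_CUBIC)
a=z(t[192:282,152:188],6); b=z(s[145:182,345:410],8); C=np.zeros((560,780,3),np.uint8); C[:540,:216]=a; C[:296,240:760]=b; c=z(s[245:275,155:215],8)[:250]; C[300:540,240:720]=c
cv2.imwrite("pics/A.png",C)
E
python3 jig.py
```

```text
[[271.26678 179.18562]
 [365.70847 190.06593]
 [361.45554 244.31544]
 [264.91824 233.44069]] [[289.2268  272.40958]
 [159.63657 292.28754]
 [158.22377 233.51315]
 [275.7058  216.93585]]
(np.float64(288.8661186142102), np.float64(197.13740458015266)) (np.float64(258.59345594525234), np.float64(242.44033361847733))
('top',) [ 0.57823133 -0.21964763 -0.11234319] [[-0.1, -0.2], [0.4, -0.5], [0.4, -0.0], [-0.2, -0.3], [-0.3, 2.1], [-0.2, 1.9]]
('scene',) [ 0.5894669  -0.21974653 -0.10969755] [[0.4, -0.2], [-0.1, 0.1], [-0.2, 1.5], [0.6, 1.3], [-0.0, -0.5], [-1.3, -0.8]]
('top', 'scene') [ 0.58477253 -0.21930685 -0.11089634] [[-0.2, -2.1], [0.2, -2.5], [0.2, -2.1], [-0.2, -2.2], [-0.4, 0.2], [-0.4, -0.2], [-0.0, -1.6], [-0.3, -1.5], [-0.2, 0.2], [0.3, 0.1], [-0.3, -1.9], [-1.4, -2.4]]
```

View pics/A.png

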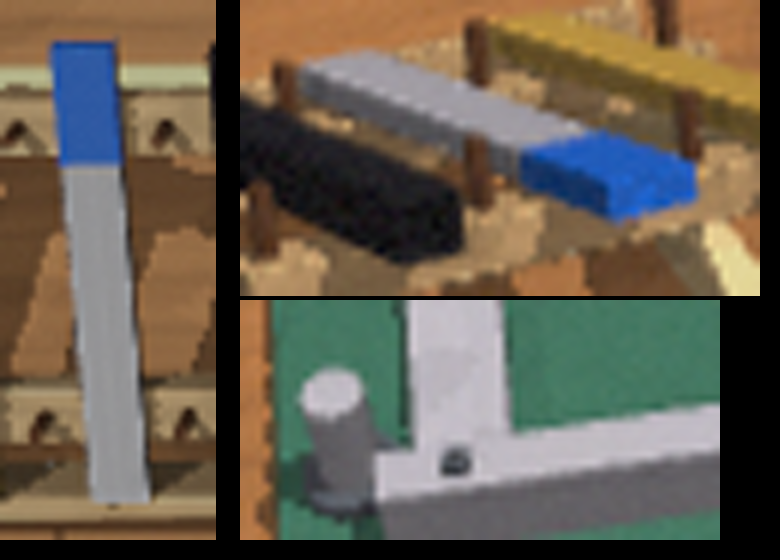

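```bash
cat > fit.py <<'E'
from h import *
from scipy.optimize import least_squares
ct=[[271.27,179.19],[365.71,190.07],[361.46,244.32],[264.92,233.44]];cs=[[289.23,272.41],[159.64,292.29],[158.22,233.51],[275.71,216.94]]
U={"top":np.vstack([ct,(288.87,197.14),(359.4,205.1)]),"scene":np.vstack([cs,(258.59,242.44),(166.1,256.2)])}
def W(p,M): return np.array(M)@R.from_euler("z",p[2]).as_matrix().T+[p[0],p[1],0]
def res(p,ns):
    a,b=p[3],p[4]
    M=np.array([[92.5+a,160+b,14],[92.5+a,-160+b,14],[-92.5+a,-160+b,14],[-92.5+a,160+b,14],[20,95,60.5],[20,-135,59]])/1e3
    return np.concatenate([(proj(n,W(p,M))-U[n]) for n in ns]).ravel()
for ns in(("top",),("scene",),("top","scene")):
    s=least_squares(lambda p:res(p,ns),[.58,-.2,-.1,-7,0],x_scale=[.01,.01,.01,1,1]); print(ns,s.x.round(4),np.round(s.fun.reshape(-1,2),1).tolist())
np.save("jig.npy",s.x)
t=lambda u,v:(152+(u+.5)/6-.5,192+(v+.5)/6-.5); c=lambda u,v:(345+(u-239.5)/8-.5,145+(v+.5)/8-.5)
X=125;B=63
PT=[(X,15,-6),(X,-15,-6),(B,15,6),(-X,15,6),(-X,-15,6),(B,-15,-3)]; UT=[t(53,43),t(116,42),t(60,166),t(89,502),t(148,501),t(122,165)]
PS=[(-X,-15,6),(-X,15,6),(B,-15,6),(B,15,6),(X,-15,6),(X,15,6),(X,-15,-6),(X,15,-6)]; US=[c(303,70),c(365,51),c(527,152),c(592,131),c(612,180),c(695,165),c(614,220),c(695,197)]
def rb(p,ns):
    Q=(R.from_euler("z",p[3])*R.from_euler("y",-p[4])).as_matrix(); r=[]
    if "top" in ns: r.append(proj("top",np.array(PT)/1e3@Q.T+p[:3])-UT)
    if "scene" in ns: r.append(proj("scene",np.array(PS)/1e3@Q.T+p[:3])-US)
    return np.concatenate(r).ravel()
for fix in(1,0):
    f=lambda p:np.append(rb(p,("top","scene")),(p[4]-np.pi/6)*(1e4 if fix else 1))
    s=least_squares(f,[.45,.25,.13,.1,.52]); print(s.x.round(4),np.round(s.fun[:-1].reshape(-1,2),1).tolist())
    if fix: np.save("bar.npy",s.x)
E
python3 fit.py
```

```text
('top',) [ 5.8540e-01 -2.2010e-01 -1.1250e-01 -8.0633e+00 -2.4000e-03] [[-0.2, 0.0], [0.3, -0.3], [0.2, 0.2], [-0.3, -0.0], [-0.1, -0.1], [0.1, 0.1]]
('scene',) [ 0.5907 -0.2197 -0.1116 -3.3743 -0.3833] [[0.1, -0.8], [-0.3, -0.7], [-0.2, 0.8], [0.5, 0.8], [0.1, -0.1], [-0.1, 0.1]]
('top', 'scene') [ 0.5881 -0.2198 -0.1118 -5.6236 -0.2656] [[-0.1, -1.4], [0.3, -1.8], [0.3, -1.4], [-0.2, -1.5], [-0.2, -0.9], [0.0, -0.8], [-0.4, -2.3], [-0.5, -2.3], [-0.3, -0.5], [0.1, -0.4], [-0.2, -0.8], [-0.3, -0.7]]
[0.4757 0.2446 0.1134 0.0155 0.5236] [[-0.3, -0.1], [-0.8, -0.1], [-0.5, 0.2], [0.0, 0.1], [-0.3, 0.1], [-0.3, -0.8], [-1.1, -0.5], [0.4, -0.2], [-1.0, -0.1], [1.2, 0.1], [-0.7, 0.5], [-0.3, -0.1], [-0.5, 0.1], [0.1, 0.5]]
[0.4759 0.2447 0.113  0.0143 0.5305] [[-0.3, -0.1], [-0.8, -0.0], [-0.5, 0.2], [0.1, -0.1], [-0.3, -0.0], [-0.3, -0.8], [-1.0, -0.2], [0.5, 0.2], [-1.0, -0.2], [1.2, 0.1], [-0.7, 0.3], [-0.3, -0.3], [-0.5, -0.1], [0.1, 0.3]]
```

```bash
python3 - <<'E'
s=open("fit.py").read()
s=s.replace("    return np.concatenate([(proj(n,W(p,M))-U[n]) for n in ns]).ravel()","    M2=M.copy(); M2[:2,2]=0\n    return np.concatenate([(proj(n,W(p,M2 if n=='scene' else M))-U[n]) for n in ns]).ravel()")
open("fit.py","w").write(s)
E
python3 fit.py | head -3
```

```text
('top',) [ 5.8540e-01 -2.2010e-01 -1.1250e-01 -8.0633e+00 -2.4000e-03] [[-0.2, 0.0], [0.3, -0.3], [0.2, 0.2], [-0.3, -0.0], [-0.1, -0.1], [0.1, 0.1]]
('scene',) [ 0.5907 -0.2197 -0.1117 -9.1983 -0.4847] [[-0.4, 0.7], [0.6, 0.6], [-0.3, -0.8], [0.1, -0.7], [0.1, -0.1], [-0.1, 0.1]]
('top', 'scene') [ 0.5881 -0.2198 -0.112  -8.6497 -0.2911] [[-0.2, -0.6], [0.2, -0.9], [0.2, -0.4], [-0.3, -0.6], [-0.2, -0.9], [0.0, -0.8], [-0.7, 0.1], [0.5, -0.1], [-0.4, -1.3], [-0.1, -1.2], [-0.2, -0.8], [-0.3, -0.7]]
```

```bash
cat >> h.py <<'E'
def row(P,Q,cur=None):
    "row entries from measured pose (or cur=(pos,Rot)) to TCP position P, Rotation Q"
    if cur is None:
        o=monitor.get_obs(); cur=(o["eef_pos"],rot(o["eef_rot"]))
    d=cur[1].inv().apply(np.array(P)-cur[0])/.06; r=(cur[1].inv()*Q).as_rotvec(degrees=True)/8
    return d.round(3).tolist(),r.round(3).tolist()
def tool(yaw,pitch=0):
    "tool x at yaw, rising by pitch; tool z down"
    return R.from_euler("z",yaw)*R.from_euler("y",-pitch)*R.from_euler("x",np.pi)
def st(): 
    o=monitor.get_obs(); print("t",round(o["time_s"],2),"pos",o["eef_pos"].round(4),"x-yaw",np.degrees(np.arctan2(*rot(o["eef_rot"]).apply([1,0,0])[1::-1])).round(2),"F",o["wrist_force"].round(1),"T",o["torque"].round(2),"op",round(o["opening"],3),"q6",o["q"].round(2)); return o
E
python3 - <<'E'
from h import *
b=np.load("bar.npy"); Q=tool(b[3],np.pi/6); n=-Q.apply([0,0,1]); C=b[:3]
print(n)
st()
pre=C-.006*n+.13*n; g=C-.006*n
mid=np.array([.40,-.1,.30])
print(pre,g)
Qm=tool(np.radians(10),np.pi/12)
print(row(mid,Qm)); print(row(pre,Q,(mid,Qm))); print(row(g,Q,(pre,Q)))
E
```

```text
[-0.49993988 -0.0077534   0.8660254 ]
t 1.0 pos [ 0.1748 -0.5478  0.2003] x-yaw 17.69 F [-0.5  0.2  0.1] T [ 0.02 -0.01  0.02] op 0.997 q6 [-1.47  0.18  1.61  0.    1.35 -0.21]
[0.41374163 0.24359583 0.22076862] [0.47873382 0.24460377 0.10818531]
([5.844, -5.97, -1.662], [-0.126, 1.872, 0.956])
([0.837, -5.6, 1.591], [-0.437, 1.871, 1.055])
([-0.0, -0.0, 2.167], [0.0, 0.0, 0.0])
```

Emit:
{"fn": "move_arm", "kwargs": {"motion": [[[5.84,-5.97,-1.66],[-0.13,1.87,0.96],70],[[5.84,-5.97,-1.66],[-0.13,1.87,0.96],70],[[5.84,-5.97,-1.66],[-0.13,1.87,0.96],70],[[5.84,-5.97,-1.66],[-0.13,1.87,0.96],70],[[5.84,-5.97,-1.66],[-0.13,1.87,0.96],70],[[5.84,-5.97,-1.66],[-0.13,1.87,0.96],70],[[5.84,-5.97,-1.66],[-0.13,1.87,0.96],70],[[5.84,-5.97,-1.66],[-0.13,1.87,0.96],70],[[5.84,-5.97,-1.66],[-0.13,1.87,0.96],70],[[5.84,-5.97,-1.66],[-0.13,1.87,0.96],70]]}}

```text
time_s: 2.25
eef_pos: [0.3998, -0.0997, 0.3]
eef_rot: [-0.011, 0.988, 0.087, 0.13]
wrist_force: [-0.3, 0.2, 0.2]
opening: 0.7
```

```bash
python3 - <<'E'
from h import *
b=np.load("bar.npy"); Q=tool(b[3],np.pi/6); n=-Q.apply([0,0,1]); C=b[:3]; st()
print(row(C+.124*n,Q))
E
```

```text
t 2.25 pos [ 0.3998 -0.0997  0.3   ] x-yaw 10.12 F [-0.3  0.2  0.2] T [-0.06  0.12 -0.04] op 0.7 q6 [-0.72 -0.5   2.02  0.2   1.45  0.67]
([0.852, -5.594, 1.586], [-0.433, 1.873, 1.071])
```

Emit:
{"fn": "move_arm", "kwargs": {"motion": [[[0.85,-5.6,1.59],[-0.43,1.87,1.07],70],[[0.85,-5.6,1.59],[-0.43,1.87,1.07],70],[[0.85,-5.6,1.59],[-0.43,1.87,1.07],70],[[0.85,-5.6,1.59],[-0.43,1.87,1.07],70],[[0.85,-5.6,1.59],[-0.43,1.87,1.07],70],[[0.85,-5.6,1.59],[-0.43,1.87,1.07],70],[[0.85,-5.6,1.59],[-0.43,1.87,1.07],70],[[0.85,-5.6,1.59],[-0.43,1.87,1.07],70],[[0.85,-5.6,1.59],[-0.43,1.87,1.07],70],[[0.85,-5.6,1.59],[-0.43,1.87,1.07],70]]}}

```text
time_s: 3.5
eef_pos: [0.4156, 0.2415, 0.2217]
eef_rot: [-0.002, 0.966, 0.004, 0.259]
wrist_force: [-0.3, 0.1, -0.2]
opening: 0.695
```

```bash
python3 - <<'E'
from h import *
b=np.load("bar.npy"); Q=tool(b[3],np.pi/6); n=-Q.apply([0,0,1]); C=b[:3]; st()
print(row(C-.006*n,Q))
im=viewer.camera("scene"); im2=viewer.camera("top")
# predicted open-finger gap marks at target
cv2.imwrite("pics/B.png",np.hstack([cv2.resize(im[50:210,300:450],None,fx=3.3,fy=3.3,interpolation=3),cv2.resize(im2[170:330,130:220],None,fx=3.3,fy=3.3,interpolation=3)])[:, :800])
E
```

```text
t 3.5 pos [0.4156 0.2415 0.2217] x-yaw 0.46 F [-0.3  0.1 -0.2] T [-0.02  0.22  0.06] op 0.695 q6 [ 0.43 -0.39  2.18 -0.27  0.88  2.11]
([-0.037, -0.038, 2.164], [0.013, -0.009, -0.046])
```

View pics/B.png

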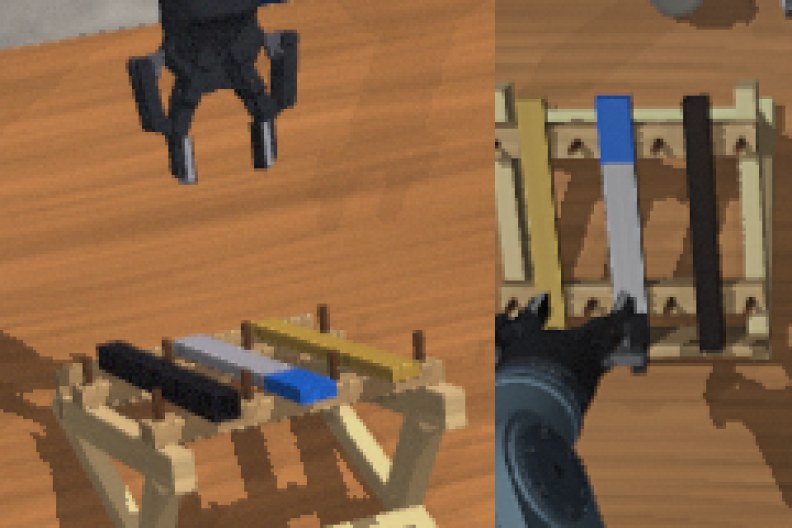

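Emit:
{"fn": "move_arm", "kwargs": {"motion": [[[-0.04,-0.04,0.8],[0.01,-0.01,-0.05],70],[[-0.04,-0.04,1.4],[0.01,-0.01,-0.05],70],[[-0.04,-0.04,1.8],[0.01,-0.01,-0.05],70],[[-0.04,-0.04,2.0],[0.01,-0.01,-0.05],70],[[-0.04,-0.04,2.1],[0.01,-0.01,-0.05],70],[[-0.04,-0.04,2.16],[0.01,-0.01,-0.05],70],[[-0.04,-0.04,2.16],[0.01,-0.01,-0.05],70]]}}

```text
time_s: 4.47
eef_pos: [0.4773, 0.2472, 0.1079]
eef_rot: [-0.002, 0.966, 0.01, 0.258]
wrist_force: [-1.1, -0.1, 0.3]
opening: 0.703
```

```bash
python3 - <<'E'
from h import *
b=np.load("bar.npy"); Q=tool(b[3],np.pi/6); n=-Q.apply([0,0,1]); C=b[:3]; st()
print(row(C-.006*n,Q))
im=viewer.camera("scene"); im2=viewer.camera("top")
cv2.imwrite("pics/B2.png",np.hstack([cv2.resize(im[110:210,330:430],None,fx=5,fy=5,interpolation=3),cv2.resize(im2[190:290,140:200],None,fx=5,fy=5,interpolation=3)])[:, :800])
E
```

```text
t 4.47 pos [0.4773 0.2472 0.1079] x-yaw 1.19 F [-1.1 -0.1  0.3] T [ 0.01  0.28 -0.01] op 0.703 q6 [ 0.37 -0.06  2.17 -0.33  0.56  2.16]
([0.023, 0.043, 0.008], [-0.012, 0.007, 0.032])
```

View pics/B2.png

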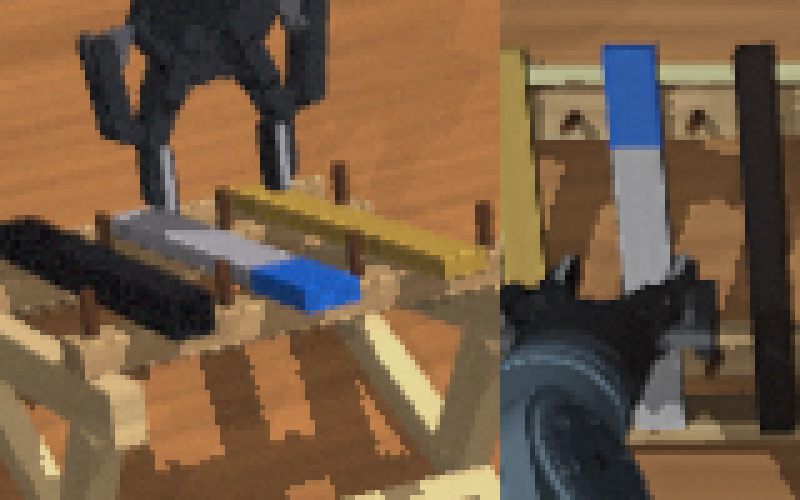

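```bash
python3 - <<'E'
from h import *
o=monitor.get_obs(); Q=rot(o["eef_rot"]); p=o["eef_pos"]; b=np.load("bar.npy")
P=np.array([p+Q.apply(v) for v in [(0,0,0),(0,.03,.008),(0,-.03,.008),(0,.03,-.03),(0,-.03,-.03),(0,.03,-.011),(0,-.03,-.011)]]+[b[:3]])
print(((proj("scene",P)-[330,110])*5).round()); print(((proj("top",P)-[140,190])*5+[500,0]).round())
E
```

```text
[[226. 261.]
 [178. 286.]
 [277. 263.]
 [171. 219.]
 [270. 197.]
 [175. 253.]
 [274. 230.]
 [222. 253.]]
[[639. 238.]
 [690. 232.]
 [593. 234.]
 [679. 256.]
 [579. 258.]
 [684. 244.]
 [586. 246.]
 [641. 239.]]
```

```bash
python3 - <<'E'
from h import *
Q=rot([-0.002, 0.966, 0.004, 0.259]); p=np.array([0.4156, 0.2415, 0.2217])
V=[(0,0,0),(0,.03,.008),(0,-.03,.008),(0,.03,-.011),(0,-.03,-.011)]
P=np.array([p+Q.apply(v) for v in V])
print(((proj("scene",P)-[300,50])*3.3).round()); print(((proj("top",P)-[130,170])*3.3+[495,0]).round())
im=viewer.camera("scene"); im2=viewer.camera("top"); st()
o=monitor.get_obs(); Q=rot(o["eef_rot"]); p=o["eef_pos"]
out=[]
for n,i,(c,r) in(("scene",im,(330,110)),("top",im2,(135,190))):
    g=cv2.resize(i[r:r+100,c:c+80],None,fx=5,fy=5,interpolation=3)
    for v in V:
        u=(proj(n,p+Q.apply(v))[0]-[c,r])*5; cv2.circle(g,tuple(int(x) for x in u),3,(0,0,255),-1)
    out.append(g)
cv2.imwrite("pics/B3.png",np.hstack(out))
E
```

```text
[[229. 218.]
 [196. 235.]
 [263. 221.]
 [193. 211.]
 [261. 198.]]
[[594. 279.]
 [631. 274.]
 [561. 275.]
 [627. 284.]
 [556. 284.]]
t 4.67 pos [0.4772 0.2472 0.1079] x-yaw 1.2 F [ 0.8 -0.3  0.5] T [-0.    0.25  0.  ] op 0.7 q6 [ 0.37 -0.06  2.17 -0.33  0.55  2.16]
```

View pics/B3.png

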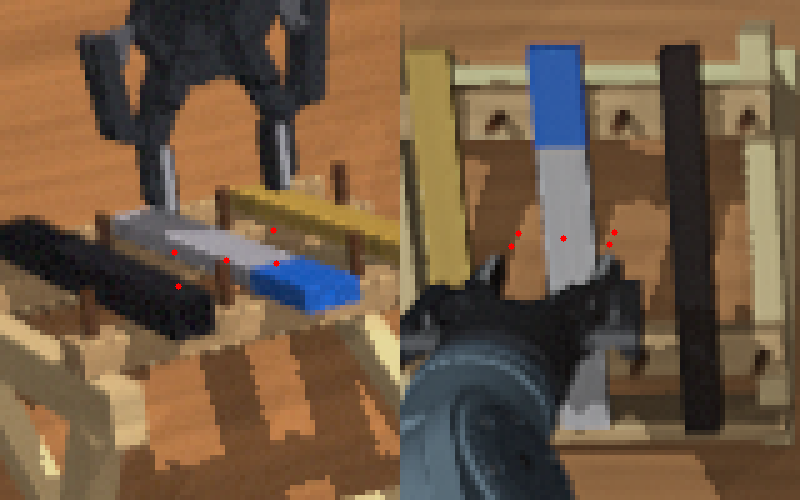

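```bash
python3 - <<'E'
from h import *
o=monitor.get_obs(); Q=rot(o["eef_rot"]); p=o["eef_pos"]
def tri(a,b):
    (o1,d1),(o2,d2)=ray("scene",a),ray("top",b); A=np.c_[d1,-d2]; s=np.linalg.lstsq(A,o2-o1,rcond=None)[0]; return (o1+s[0]*d1+o2+s[1]*d2)/2, np.linalg.norm(A@s-(o2-o1))
for a,b in(((165,208),(606,255)),((280,188),(492,255)),((172,150),(606,255)),((286,122),(492,255))):
    x,e=tri((330+a[0]/5,110+a[1]/5),(135+(b[0]-400)/5,190+b[1]/5)); print(x.round(3),e.round(4),"tool",Q.inv().apply(x-p).round(3))
print(proj("scene",[[0,0,0]]),proj("top",[[0,0,0]]))
E
```

```text
[0.463 0.213 0.143] 0.001 tool [ 0.004  0.034 -0.038]
[0.463 0.282 0.14 ] 0.0015 tool [ 0.004 -0.035 -0.035]
[0.46  0.209 0.181] 0.0072 tool [ 0.02   0.037 -0.072]
[0.459 0.275 0.183] 0.0074 tool [ 0.023 -0.028 -0.074]
[[247.84082448 112.61131956]] [[247.91263313 394.34229038]]
```

Emit:
{"fn": "move_arm", "kwargs": {"motion": [[[0.02,0.04,0.0],[0,0,0],20],[[0.02,0.04,0.0],[0,0,0],20],[[0.02,0.04,0.0],[0,0,0],20],[[0.02,0.04,0.0],[0,0,0],20],[[0.02,0.04,0.0],[0,0,0],20],[[0.02,0.04,0.0],[0,0,0],20]]}}

```text
time_s: 5.42
eef_pos: [0.4781, 0.2446, 0.1079]
eef_rot: [-0.002, 0.966, 0.01, 0.258]
wrist_force: [-0.1, 0.7, -0.1]
opening: 0.2
```

```bash
python3 - <<'E'
from h import *
st(); im=viewer.camera("scene"); im2=viewer.camera("top")
cv2.imwrite("pics/B4.png",np.hstack([cv2.resize(im[110:210,330:430],None,fx=5,fy=5,interpolation=3),cv2.resize(im2[190:290,140:200],None,fx=5,fy=5,interpolation=3)])[:, :800])
E
```

```text
t 5.42 pos [0.4781 0.2446 0.1079] x-yaw 1.19 F [-0.1  0.7 -0.1] T [ 0.06  0.19 -0.03] op 0.2 q6 [ 0.36 -0.06  2.17 -0.33  0.55  2.15]
```

View pics/B4.png

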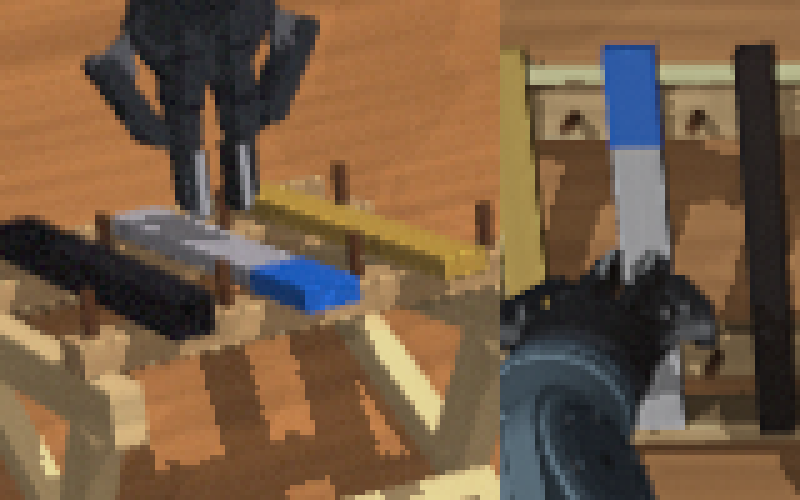

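```bash
python3 - <<'E'
from h import *
p=np.array([.1747,-.5475,.2]);Q=rot([-8.8e-4,.988106,.15377,0]); out=[]
for n in("scene","top"):
    g=cv2.imread(f"pics/{n}0.png"); u0=proj(n,p)[0]; print(n,u0)
    c,r=int(np.clip(u0[0]-45,0,460)),int(np.clip(u0[1]-60,0,300)); g=cv2.resize(g[r:r+120,c:c+95],None,fx=4,fy=4,interpolation=3)
    for v in [(0,0,0),(0,.05,-.005),(0,-.05,-.005),(0,.05,-.042),(0,-.05,-.042)]:
        u=(proj(n,p+Q.apply(v))[0]-[c,r])*4; cv2.circle(g,tuple(int(x) for x in u),3,(0,0,255),-1)
    print(c,r); out.append(g)
cv2.imwrite("pics/C.png",np.hstack(out))
E
```

```text
scene [ 65.39734931 124.01446081]
20 64
top [443.36843754 343.149582  ]
398 283
```

View pics/C.png

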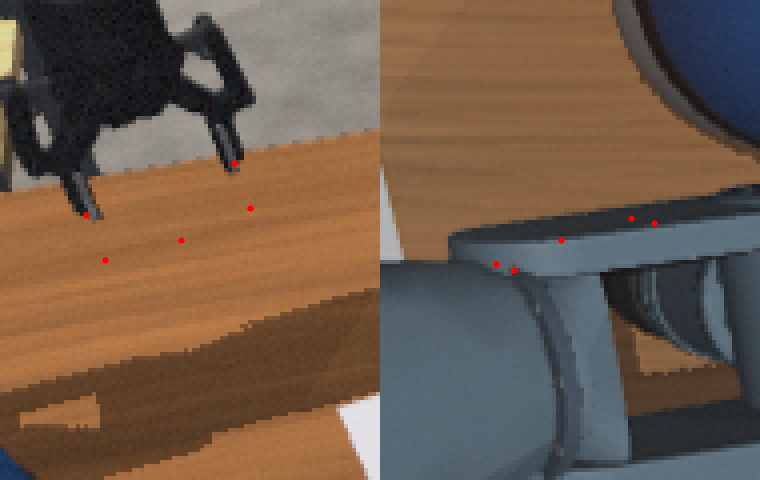

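Emit:
{"fn": "move_arm", "kwargs": {"motion": [[[0,0,-0.1],[0,0,0],70],[[0,0,-0.1],[0,0,0],70],[[0,0,-0.1],[0,0,0],70],[[0,0,-0.1],[0,0,0],70],[[0,0,0.2],[0,0,0],70],[[0,0,0.4],[0,0,0],70],[[0,0,0.58],[0,0,0],70],[[0,0,0.58],[0,0,0],70]]}}

```text
time_s: 6.52
eef_pos: [0.4951, 0.2446, 0.0766]
eef_rot: [-0.002, 0.966, 0.01, 0.257]
wrist_force: [-0.3, 1.2, 0.8]
opening: 0.7
```

```bash
python3 - <<'E'
from h import *
b=np.load("bar.npy"); Q=tool(b[3],np.pi/6); n=-Q.apply([0,0,1]); C=b[:3]; st()
print(row(C-.041*n,Q))
im=viewer.camera("scene"); im2=viewer.camera("top")
cv2.imwrite("pics/B5.png",np.hstack([cv2.resize(im[110:210,330:430],None,fx=5,fy=5,interpolation=3),cv2.resize(im2[190:290,140:200],None,fx=5,fy=5,interpolation=3)])[:, :800])
E
```

```text
t 6.53 pos [0.4951 0.2446 0.0766] x-yaw 1.19 F [-0.3  1.2  0.8] T [-0.01  0.18  0.01] op 0.7 q6 [ 0.35  0.04  2.16 -0.36  0.47  2.18]
([0.027, -0.005, -0.009], [-0.004, 0.027, 0.033])
```

View pics/B5.png

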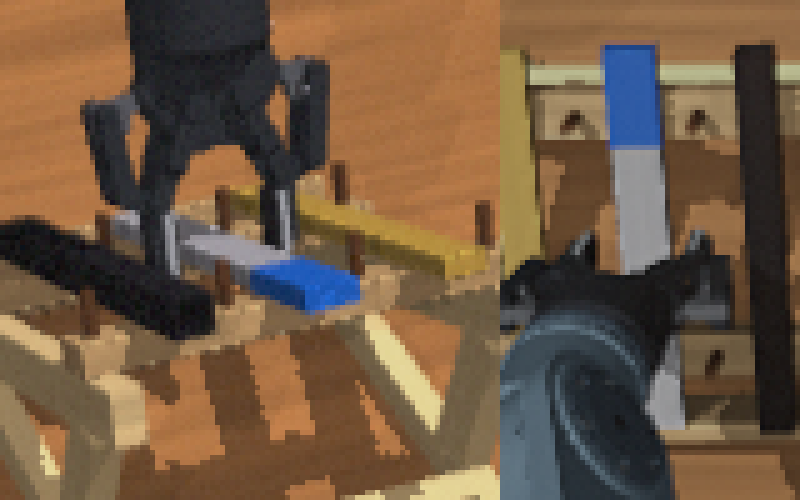

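Emit:
{"fn": "move_arm", "kwargs": {"motion": [[[0.03,0,0],[0,0,0],10],[[0.03,0,0],[0,0,0],10],[[0.03,0,0],[0,0,0],10],[[0.03,0,0],[0,0,0],10],[[0.03,0,0],[0,0,0],10],[[0.03,0,0],[0,0,0],10]]}}

```text
time_s: 7.38
eef_pos: [0.4974, 0.2451, 0.0796]
eef_rot: [-0.002, 0.966, 0.01, 0.259]
wrist_force: [-2.8, -1.2, 5.2]
opening: 0.336
```

Emit:
{"fn": "move_arm", "kwargs": {"motion": [[[0,0,-0.15],[0,0,0],10],[[0,0,-0.4],[0,0,0],10],[[0,0,-0.8],[0,0,0],10],[[0,0,-1.3],[0,0,0],10],[[0,0,-2.0],[0,0,0],10],[[0,0,-2.0],[0,0,0],10]]}}

```text
time_s: 8.12
eef_pos: [0.4368, 0.2446, 0.1849]
eef_rot: [-0.003, 0.966, 0.01, 0.259]
wrist_force: [0.7, 0.9, -5.7]
opening: 0.334
```

```bash
python3 - <<'E'
from h import *
o=st(); Q=rot(o["eef_rot"]); p=o["eef_pos"]
for n in("scene","top"):
    im=viewer.camera(n); cv2.imwrite(f"pics/{n}_lift.png",im)
    r=spotter.outline_of(n,"bar_mid")[:1]
    hsv=cv2.cvtColor(im,cv2.COLOR_BGR2HSV); m=cv2.inRange(hsv,(105,150,60),(125,255,255)); 
    k,l,s,c=cv2.connectedComponentsWithStats(m); print(n,[(s[i].tolist(),c[i].round(1)) for i in range(1,k) if s[i,4]>60],[(d["score"],np.array(d["centre"])*[560,420]) for d in r])
    print(proj(n,[p+Q.apply((x,0,-.041)) for x in(0,.094,.125)]).round(1))
E
```

```text
t 8.12 pos [0.4368 0.2446 0.1849] x-yaw 1.19 F [ 0.7  0.9 -5.7] T [-0.04  0.71  0.03] op 0.334 q6 [ 0.41 -0.29  2.19 -0.27  0.77  2.11]
scene [([0, 0, 221, 38, 4756], array([84.9, 12.5])), ([376, 0, 170, 72, 6843], array([469.7,  25.5])), ([375, 8, 19, 17, 92], array([383.3,  16.8])), ([377, 116, 22, 8, 137], array([387.5, 119.3])), ([514, 139, 46, 65, 1649], array([543.2, 174.4])), ([0, 164, 34, 74, 1702], array([ 13. , 199.9]))] [(0.74, array([378.896, 118.608]))]
[[370.2 116.4]
 [386.4 119.4]
 [392.3 120.5]]
top [([2, 170, 22, 37, 504], array([ 12.5, 188. ])), ([24, 175, 18, 24, 286], array([ 32.8, 186.4])), ([6, 179, 50, 45, 546], array([ 32.7, 207.8])), ([150, 213, 13, 22, 245], array([156.2, 223.6])), ([486, 237, 72, 79, 3974], array([522.7, 276.9]))] [(0.9, array([158.48, 241.08]))]
[[159.2 254.2]
 [155.9 223.1]
 [154.8 212.5]]
```

```bash
cat > plan.py <<'E'
from h import *
TZ=-.041
def jigpose(theta,gap,h,jig=None,along=0.):
    "TCP pose with bar end `gap` off the post, swung out by theta deg, h above lying"
    x,y,w=(np.load("jig.npy")[:3] if jig is None else jig); 
    post=np.array([x,y])+R.from_euler("z",w).as_matrix()[:2,:2]@[.02,-.135]
    a=w+np.pi/2+np.radians(theta); c=post+(.135+gap)*np.array([np.cos(a),np.sin(a)])
    return np.array([c[0],c[1],.032+h+TZ]),tool(a)
E
python3 - <<'E'
from plan import *
o=monitor.get_obs(); p=o["eef_pos"]; Q0=rot(o["eef_rot"])
up=p+[0,0,.08]; m=np.array([.46,.06,.27]); Qm=tool(np.radians(45))
print(row(up,Q0)); print(row(m,Qm)); 
T,Q=jigpose(20,.006,.10); print(T); print(row(T,Q,(m,Qm)))
E
```

```text
([0.66, 0.003, -1.158], [0.0, 0.0, 0.0])
([1.03, 3.065, -1.122], [1.436, -3.519, -5.353])
[ 0.55976714 -0.21916093  0.091     ]
([-2.114, 4.466, 2.983], [0.0, 0.0, -7.323])
```

Emit:
{"fn": "move_arm", "kwargs": {"motion": [[[0.66,0,-1.16],[0,0,0],10],[[0.66,0,-1.16],[0,0,0],10],[[1.03,3.06,-1.12],[1.44,-3.52,-5.35],10],[[1.03,3.06,-1.12],[1.44,-3.52,-5.35],10],[[1.03,3.06,-1.12],[1.44,-3.52,-5.35],10],[[1.03,3.06,-1.12],[1.44,-3.52,-5.35],10],[[1.03,3.06,-1.12],[1.44,-3.52,-5.35],10],[[1.03,3.06,-1.12],[1.44,-3.52,-5.35],10],[[1.03,3.06,-1.12],[1.44,-3.52,-5.35],10],[[1.03,3.06,-1.12],[1.44,-3.52,-5.35],10]]}}

```text
time_s: 9.57
eef_pos: [0.4607, 0.061, 0.2705]
eef_rot: [-0.001, 0.924, 0.382, 0.001]
wrist_force: [-0.8, 0.1, -7.0]
opening: 0.334
```

```bash
python3 - <<'E'
from plan import *
st(); T,Q=jigpose(20,.006,.10); print(row(T,Q))
E
```

```text
t 9.57 pos [0.4607 0.061  0.2705] x-yaw 44.9 F [-0.8  0.1 -7. ] T [-0.01  0.   -0.01] op 0.334 q6 [-0.13 -0.13  1.78  0.    1.49  0.66]
([-2.135, 4.474, 2.983], [0.009, -0.022, -7.336])
```

Emit:
{"fn": "move_arm", "kwargs": {"motion": [[[-2.13,4.47,2.98],[0,0,-7.34],10],[[-2.13,4.47,2.98],[0,0,-7.34],10],[[-2.13,4.47,2.98],[0,0,-7.34],10],[[-2.13,4.47,2.98],[0,0,-7.34],10],[[-2.13,4.47,2.98],[0,0,-7.34],10],[[-2.13,4.47,2.98],[0,0,-7.34],10],[[-2.13,4.47,2.98],[0,0,-7.34],10],[[-2.13,4.47,2.98],[0,0,-7.34],10],[[-2.13,4.47,2.98],[0,0,-7.34],10]]}}

```text
time_s: 10.7
eef_pos: [0.5612, -0.2179, 0.0941]
eef_rot: [0.002, 0.617, 0.787, 0.002]
wrist_force: [0.3, -0.4, -5.5]
opening: 0.339
```

```bash
cat > chk.py <<'E'
from plan import *
import sys
o=st(); Q=rot(o["eef_rot"]); p=o["eef_pos"]
for n in("scene","top"):
    im=viewer.camera(n); cv2.imwrite(f"pics/{n}_{sys.argv[1]}.png",im)
    m=cv2.inRange(cv2.cvtColor(im,cv2.COLOR_BGR2HSV),(105,150,60),(125,255,255)); k,l,s,c=cv2.connectedComponentsWithStats(m)
    q=proj(n,[p+Q.apply((x,0,TZ)) for x in(-.125,0,.094,.125)]).round(1)
    for i in range(1,k):
        if s[i,4]>40 and np.hypot(*(c[i]-q[2]))<25: print(n,s[i].tolist(),c[i].round(1))
    print(q.tolist())
E
python3 chk.py hover; python3 - <<'E'
from plan import *
T,Q=jigpose(20,.006,.01); print(row(T,Q))
E
```

```text
t 10.7 pos [ 0.5612 -0.2179  0.0941] x-yaw 103.74 F [ 0.3 -0.4 -5.5] T [-0.    0.05 -0.01] op 0.339 q6 [-0.57  0.35  1.63  0.    1.16 -0.81]
scene [238, 190, 26, 18, 266] [251.  198.2]
[[167.3, 233.0], [215.4, 213.0], [249.3, 198.9], [260.2, 194.4]]
[[358.6, 200.2], [319.2, 209.6], [289.3, 216.7], [279.4, 219.1]]
([-0.012, -0.038, 1.55], [0.035, 0.0, 0.023])
```

Emit:
{"fn": "move_arm", "kwargs": {"motion": [[[-0.01,-0.04,0.8],[0.03,0,0.02],10],[[-0.01,-0.04,1.3],[0.03,0,0.02],10],[[-0.01,-0.04,1.5],[0.03,0,0.02],10],[[-0.01,-0.04,1.55],[0.03,0,0.02],10],[[-0.01,-0.04,1.55],[0.03,0,0.02],10]]}}

```text
time_s: 11.42
eef_pos: [0.5601, -0.2204, 0.0013]
eef_rot: [0.001, 0.619, 0.786, 0.0]
wrist_force: [-0.4, -0.9, -5.9]
opening: 0.337
```

```bash
python3 chk.py low; python3 - <<'E'
from plan import *
T,Q=jigpose(20,.006,.0); print(T,row(T,Q))
im=cv2.imread("pics/scene_low.png"); t=cv2.imread("pics/top_low.png"); x,y,w=np.load("jig.npy")[:3]
z=lambda i,k:cv2.resize(i,None,fx=k,fy=k,interpolation=3)
C=np.zeros((600,780,3),np.uint8); C[:330,:]=z(im[195:295,150:300],4)[:330,:600] if 0 else np.pad(z(im[195:278,150:300],4)[:330],((0,0),(0,180),(0,0))); C[332:592]=z(t[180:245,260:455],4)
cv2.imwrite("pics/D.png",C)
E
```

```text
t 11.43 pos [ 0.5601 -0.2204  0.0013] x-yaw 103.57 F [-0.4 -0.9 -5.9] T [-0.02 -0.    0.03] op 0.337 q6 [-0.57  0.48  1.66  0.    1.   -0.81]
scene [239, 215, 26, 18, 250] [251.6 223. ]
[[172.5, 257.2], [217.9, 237.6], [250.2, 223.7], [260.5, 219.2]]
[[354.1, 206.3], [317.0, 215.1], [289.0, 221.7], [279.7, 223.9]]
[ 0.55976714 -0.21916093 -0.009     ] ([0.023, -0.002, 0.175], [0.01, 0.007, -0.002])
```

View pics/D.png

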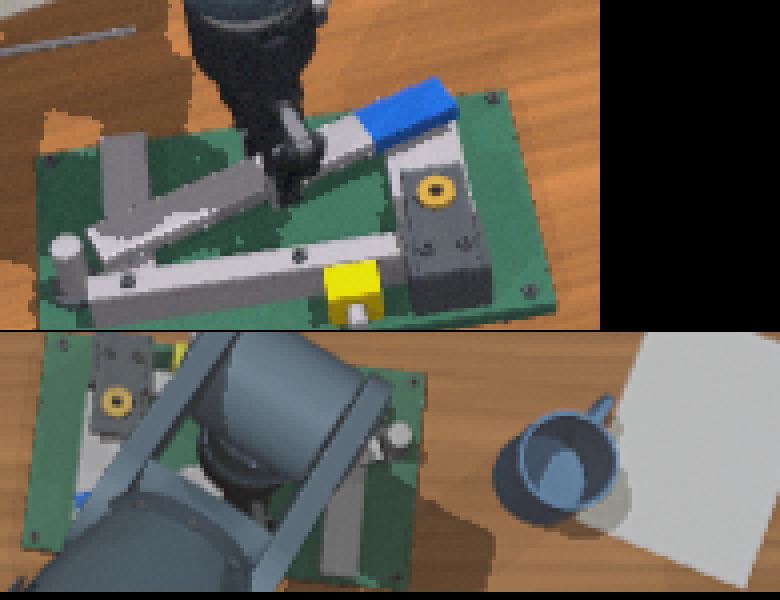

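Emit:
{"fn": "move_arm", "kwargs": {"motion": [[[0.02,0,0.06],[0,0,0],10],[[0.02,0,0.12],[0,0,0],10],[[0.02,0,0.12],[0,0,0],10]]}}

```text
time_s: 11.9
eef_pos: [0.5583, -0.2184, -0.0078]
eef_rot: [-0.001, 0.619, 0.786, 0.0]
wrist_force: [-0.0, 0.1, -5.5]
opening: 0.335
```

Emit:
{"fn": "move_arm", "kwargs": {"motion": [[[0,0,0.025],[0,0,0],10],[[0,0,0.025],[0,0,0],10]]}}

```text
time_s: 12.15
eef_pos: [0.5586, -0.2186, -0.0089]
eef_rot: [-0.001, 0.619, 0.786, 0.0]
wrist_force: [0.2, 0.1, -5.2]
opening: 0.33
```

Emit:
{"fn": "move_arm", "kwargs": {"motion": [[[0,0,0.025],[0,0,0],10],[[0,0,0.025],[0,0,0],10]]}}

```text
time_s: 12.4
eef_pos: [0.5587, -0.2186, -0.0104]
eef_rot: [-0.001, 0.619, 0.786, 0.0]
wrist_force: [0.5, -0.0, -6.4]
opening: 0.335
```

Emit:
{"fn": "move_arm", "kwargs": {"motion": [[[0,0,0.02],[0,0,0],10],[[0,0,0.02],[0,0,0],10]]}}

```text
time_s: 12.65
eef_pos: [0.5588, -0.2187, -0.0107]
eef_rot: [-0.001, 0.619, 0.786, 0.0]
wrist_force: [-3.9, 1.9, 3.9]
opening: 0.333
```

Emit:
{"fn": "move_arm", "kwargs": {"motion": [[[-0.03,0,-0.012],[0,0,0],10],[[-0.06,0,-0.012],[0,0,0],10],[[-0.06,0,-0.012],[0,0,0],10]]}}

```text
time_s: 13.02
eef_pos: [0.5599, -0.2224, -0.0107]
eef_rot: [-0.0, 0.619, 0.786, 0.0]
wrist_force: [0.0, 1.2, -0.6]
opening: 0.338
```

Emit:
{"fn": "move_arm", "kwargs": {"motion": [[[-0.025,0,0],[0,0,0],10],[[-0.025,0,0],[0,0,0],10]]}}

```text
time_s: 13.28
eef_pos: [0.5601, -0.2237, -0.0107]
eef_rot: [-0.0, 0.619, 0.786, 0.0]
wrist_force: [-0.6, 1.7, -0.1]
opening: 0.332
```

Emit:
{"fn": "move_arm", "kwargs": {"motion": [[[-0.02,0,0],[0,0,0],10],[[-0.02,0,0],[0,0,0],10]]}}

```text
time_s: 13.52
eef_pos: [0.5603, -0.2248, -0.0107]
eef_rot: [-0.0, 0.619, 0.786, 0.0]
wrist_force: [-0.5, 2.6, 1.2]
opening: 0.336
```

Emit:
{"fn": "move_arm", "kwargs": {"motion": [[[-0.02,0,0],[0,0,0],10],[[-0.02,0,0],[0,0,0],10]]}}

```text
time_s: 13.78
eef_pos: [0.5606, -0.226, -0.0107]
eef_rot: [-0.0, 0.619, 0.786, 0.0]
wrist_force: [-0.7, 3.5, 1.6]
opening: 0.332
```

Emit:
{"fn": "move_arm", "kwargs": {"motion": [[[-0.02,0,0],[0,0,0],10],[[-0.02,0,0],[0,0,0],10]]}}

```text
time_s: 14.02
eef_pos: [0.5608, -0.2272, -0.0107]
eef_rot: [-0.001, 0.619, 0.786, 0.0]
wrist_force: [-0.4, 3.7, 2.2]
opening: 0.337
```

```bash
python3 chk.py push
```

```text
t 14.03 pos [ 0.5608 -0.2272 -0.0107] x-yaw 103.56 F [-0.4  3.7  2.2] T [ 0.5   0.23 -0.04] op 0.337 q6 [-0.58  0.51  1.65  0.    0.98 -0.82]
scene [237, 218, 25, 19, 250] [249.2 226.8]
[[170.6, 261.1], [215.8, 241.4], [248.0, 227.4], [258.2, 223.0]]
[[355.5, 206.8], [318.7, 215.5], [290.9, 222.1], [281.7, 224.3]]
```

Emit:
{"fn": "move_arm", "kwargs": {"motion": [[[-0.025,0,-0.005],[0,0,0],10],[[-0.025,0,-0.005],[0,0,0],10]]}}

```text
time_s: 14.38
eef_pos: [0.5608, -0.2272, -0.0107]
eef_rot: [-0.002, 0.619, 0.786, 0.001]
wrist_force: [-1.1, 8.5, 3.9]
opening: 0.331
```

Emit:
{"fn": "move_arm", "kwargs": {"motion": [[[-0.025,0,-0.005],[0,0,0],10],[[-0.025,0,-0.005],[0,0,0],10]]}}

```text
time_s: 14.62
eef_pos: [0.5607, -0.2272, -0.0107]
eef_rot: [-0.003, 0.619, 0.786, 0.001]
wrist_force: [-1.5, 13.3, 5.2]
opening: 0.333
```

```bash
python3 chk.py push2; python3 - <<'E'
import cv2
im=cv2.imread("pics/scene_push2.png"); t=cv2.imread("pics/top_push2.png")
import numpy as np
a=cv2.resize(im[235:275,155:230],None,fx=8,fy=8,interpolation=3); b=cv2.resize(t[185:225,335:375],None,fx=7,fy=7,interpolation=3)
C=np.zeros((600,620,3),np.uint8); C[:320,:600]=a; C[320:,:280]=b; cv2.imwrite("pics/E.png",C)
E
```

```text
t 14.62 pos [ 0.5607 -0.2272 -0.0107] x-yaw 103.57 F [-1.5 13.3  5.2] T [ 1.89  0.31 -0.08] op 0.333 q6 [-0.58  0.51  1.65  0.    0.99 -0.82]
scene [237, 218, 25, 19, 249] [249.2 226.8]
[[170.5, 261.3], [215.8, 241.4], [247.9, 227.3], [258.1, 222.8]]
[[355.5, 206.8], [318.8, 215.5], [291.0, 222.1], [281.8, 224.2]]
```

Emit:
{"fn": "move_arm", "kwargs": {"motion": [[[0.035,0,0],[0,0,0],10],[[0.035,0,0],[0,0,0],10],[[0.035,0,0],[0,0,0],46],[[0.035,0,0],[0,0,0],46],[[0.035,0,0],[0,0,0],46],[[0.035,0,0],[0,0,0],46]]}}

```text
time_s: 15.48
eef_pos: [0.5611, -0.2284, -0.01]
eef_rot: [-0.0, 0.619, 0.786, 0.0]
wrist_force: [-0.6, -0.1, -0.4]
opening: 0.461
```

```bash
python3 chk.py rel
```

```text
t 15.47 pos [ 0.5611 -0.2284 -0.01  ] x-yaw 103.55 F [-0.6 -0.1 -0.4] T [0.02 0.01 0.06] op 0.461 q6 [-0.58  0.51  1.65  0.    0.98 -0.82]
scene [237, 218, 25, 19, 250] [249.2 226.7]
[[170.0, 261.1], [215.4, 241.4], [247.5, 227.5], [257.8, 223.0]]
[[355.9, 206.7], [319.1, 215.4], [291.3, 221.9], [282.1, 224.1]]
```

```bash
cat > push.py <<'E'
from plan import *
Pv=np.array([.5924,-.3584]); w=np.load("jig.npy")[2]
def pp(theta,lat,s,z):
    a=w+np.pi/2+np.radians(theta); d=np.array([np.cos(a),np.sin(a)]); n=np.array([np.sin(a),-np.cos(a)])
    c=Pv+s*d-lat*n; return np.array([c[0],c[1],z]),tool(a-np.pi/2)
E
python3 - <<'E'
from push import *
o=monitor.get_obs(); p=o["eef_pos"]
print(row(p+[0,0,.07],rot(o["eef_rot"])))
A=pp(20,.036,.14,.06); print(A[0],row(*A)); B=pp(20,.036,.14,-.014); print(row(*B,A))
E
```

```text
([0.001, -0.0, -1.167], [0.0, 0.0, 0.0])
[ 0.52452653 -0.23077088  0.06      ] ([0.102, -0.602, -1.168], [-0.007, -0.003, 11.247])
([0.0, -0.0, 1.233], [0.0, 0.0, 0.0])
```

Emit:
{"fn": "move_arm", "kwargs": {"motion": [[[0,0,-0.4],[0,0,0],46],[[0,0,-1.17],[0,0,0],50],[[0.1,-0.6,-1.17],[0,0,1.3],80],[[0.1,-0.6,-1.17],[0,0,11.25],80],[[0.1,-0.6,-1.17],[0,0,11.25],80],[[0.1,-0.6,-1.17],[0,0,11.25],80],[[0.1,-0.6,-1.17],[0,0,11.25],80],[[0.1,-0.6,-1.17],[0,0,11.25],80],[[0.1,-0.6,-1.17],[0,0,11.25],80],[[0.1,-0.6,-1.17],[0,0,11.25],80]]}}

```text
time_s: 16.82
eef_pos: [0.5246, -0.2307, 0.0601]
eef_rot: [-0.0, 0.988, 0.153, -0.0]
wrist_force: [-0.2, -0.8, -0.0]
opening: 0.798
```

Emit:
{"fn": "move_arm", "kwargs": {"motion": [[[0.1,0,0],[0,0,1.1],80],[[0.1,0,0],[0,0,1.1],80]]}}

```text
time_s: 17.08
eef_pos: [0.5306, -0.2288, 0.0601]
eef_rot: [-0.0, 0.997, 0.081, -0.0]
wrist_force: [0.4, 0.7, -0.4]
opening: 0.805
```

```bash
python3 chk.py rot; python3 - <<'E'
from push import *
print(row(*pp(20,.036,.14,-.014)))
E
```

```text
t 17.07 pos [ 0.5306 -0.2288  0.0601] x-yaw 9.26 F [ 0.4  0.7 -0.4] T [ 0.05  0.03 -0.  ] op 0.805 q6 [-0.61  0.35  1.7   0.    1.09  0.8 ]
[[193.5, 184.1], [210.0, 214.7], [223.8, 240.4], [228.6, 249.4]]
[[329.0, 261.0], [321.7, 221.2], [316.4, 192.1], [314.7, 182.7]]
([-0.098, 0.019, 1.233], [-0.008, 0.005, -0.528])
```

Emit:
{"fn": "move_arm", "kwargs": {"motion": [[[-0.1,0.02,0.1],[0,0,-0.53],80],[[-0.1,0.02,0.5],[0,0,-0.53],80],[[-0.1,0.02,0.9],[0,0,-0.53],80],[[-0.1,0.02,1.1],[0,0,-0.53],80],[[-0.1,0.02,1.23],[0,0,-0.53],80],[[-0.1,0.02,1.23],[0,0,-0.53],80]]}}

```text
time_s: 17.92
eef_pos: [0.5245, -0.2309, -0.0139]
eef_rot: [-0.001, 0.993, 0.117, -0.0]
wrist_force: [0.8, -0.3, 0.4]
opening: 0.802
```

```bash
python3 - <<'E'
from push import *
o=st(); Q=rot(o["eef_rot"])
for th,lat in((20,.028),(18,.026),(15,.026),(12,.026),(9,.026),(6,.026)): print(th,row(*pp(th,lat,.14,-.014)))
ims=[]
for n in("scene","top"):
    im=viewer.camera(n); cv2.imwrite(f"pics/{n}_f.png",im)
im=cv2.imread("pics/scene_f.png"); t=cv2.imread("pics/top_f.png")
C=np.zeros((600,800,3),np.uint8); C[:340,:600]=cv2.resize(im[200:285,150:300],None,fx=4,fy=4,interpolation=3); C[342:,:480]=cv2.resize(t[180:244,260:380],None,fx=4,fy=4,interpolation=3)[:258]
cv2.imwrite("pics/F.png",C)
E
```

```text
t 17.93 pos [ 0.5245 -0.2309 -0.0139] x-yaw 13.43 F [ 0.8 -0.3  0.4] T [-0.06 -0.04 -0.04] op 0.802 q6 [-0.62  0.46  1.74  0.    0.95  0.71]
20 ([0.134, -0.002, 0.002], [-0.009, 0.005, -0.019])
18 ([0.249, -0.016, 0.002], [-0.009, 0.006, 0.231])
15 ([0.373, -0.032, 0.002], [-0.009, 0.006, 0.606])
12 ([0.497, -0.041, 0.002], [-0.009, 0.006, 0.981])
9 ([0.621, -0.043, 0.002], [-0.009, 0.006, 1.356])
6 ([0.745, -0.039, 0.002], [-0.009, 0.007, 1.731])Traceback (most recent call last):
  File "<stdin>", line 8, in <module>
ValueError: could not broadcast input array from shape (256,480,3) into shape (258,480,3)
```

Emit:
{"fn": "move_arm", "kwargs": {"motion": [[[0.13,0,0],[0,0,-0.02],80],[[0.19,-0.01,0],[0,0,0.1],80],[[0.25,-0.02,0],[0,0,0.23],80],[[0.31,-0.02,0],[0,0,0.42],80],[[0.37,-0.03,0],[0,0,0.61],80],[[0.37,-0.03,0],[0,0,0.61],80]]}}

```text
time_s: 18.77
eef_pos: [0.5462, -0.2236, -0.0139]
eef_rot: [-0.001, 0.997, 0.074, -0.0]
wrist_force: [-0.3, 0.2, -0.1]
opening: 0.801
```

```bash
python3 - <<'E'
from push import *
o=st(); Q=rot(o["eef_rot"])
for th in(13,10,7,4,2): print(th,row(*pp(th,.026,.14,-.014)))
for n in("scene","top"):
    im=viewer.camera(n); cv2.imwrite(f"pics/{n}_f.png",im)
im=cv2.imread("pics/scene_f.png"); t=cv2.imread("pics/top_f.png")
C=np.zeros((600,800,3),np.uint8); C[:340,:600]=cv2.resize(im[200:285,150:300],None,fx=4,fy=4,interpolation=3); C[342:598,:480]=cv2.resize(t[180:244,260:380],None,fx=4,fy=4,interpolation=3)
cv2.imwrite("pics/F.png",C)
E
```

```text
t 18.77 pos [ 0.5462 -0.2236 -0.0139] x-yaw 8.5 F [-0.3  0.2 -0.1] T [0.11 0.2  0.04] op 0.801 q6 [-0.59  0.49  1.69  0.    0.96  0.83]
13 ([0.075, -0.01, 0.001], [-0.009, 0.0, 0.239])
10 ([0.198, -0.026, 0.001], [-0.009, 0.0, 0.614])
7 ([0.322, -0.035, 0.001], [-0.009, 0.001, 0.989])
4 ([0.446, -0.037, 0.001], [-0.009, 0.001, 1.364])
2 ([0.529, -0.035, 0.001], [-0.009, 0.001, 1.614])
```

View pics/F.png

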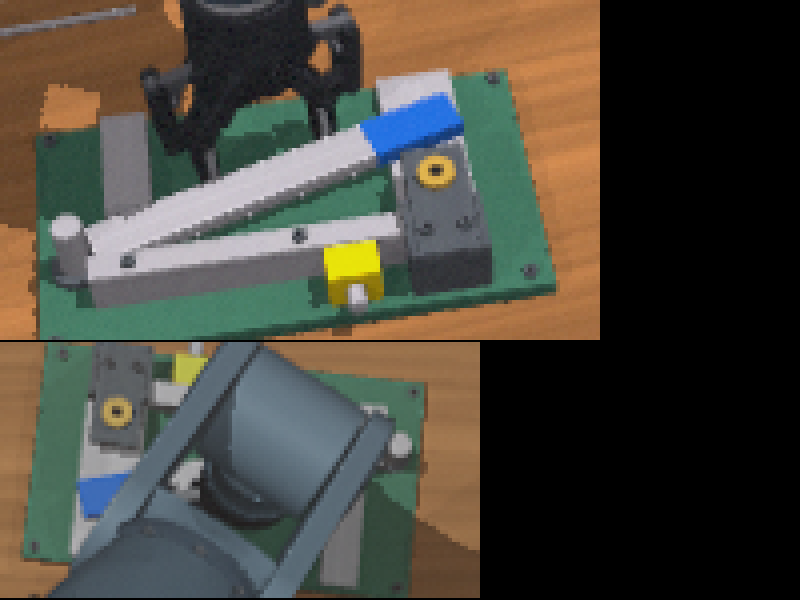

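Emit:
{"fn": "move_arm", "kwargs": {"motion": [[[0.075,-0.01,0],[0,0,0.24],80],[[0.14,-0.02,0],[0,0,0.43],80],[[0.2,-0.026,0],[0,0,0.61],80],[[0.26,-0.03,0],[0,0,0.8],80],[[0.32,-0.035,0],[0,0,0.99],80],[[0.38,-0.036,0],[0,0,1.18],80],[[0.45,-0.037,0],[0,0,1.36],80],[[0.45,-0.037,0],[0,0,1.36],80]]}}

```text
time_s: 19.88
eef_pos: [0.5731, -0.218, -0.0135]
eef_rot: [-0.0, 1.0, -0.021, 0.0]
wrist_force: [0.7, -0.8, 0.0]
opening: 0.799
```

```bash
python3 chk.py th4; python3 - <<'E'
from push import *
for th,l in((2,.026),(0,.026),(0,.024),(0,.022)): print(th,row(*pp(th,l,.14,-.014)))
for th in (4,0):
    a=w+np.pi/2+np.radians(th); d=np.array([np.cos(a),np.sin(a)]); q=[[*(Pv+s*d),.032] for s in(.01,.135,.229,.26)]
    print("pred scene",proj("scene",q).round(1).tolist())
E
```

```text
t 19.88 pos [ 0.5731 -0.218  -0.0135] x-yaw -2.38 F [ 0.7 -0.8  0. ] T [ 0.   -0.02  0.04] op 0.799 q6 [-0.56  0.53  1.63  0.    0.98  1.05]
[[212.6, 210.7], [220.4, 244.8], [227.0, 273.5], [229.3, 283.6]]
[[314.8, 249.9], [315.8, 212.0], [316.5, 184.2], [316.8, 175.2]]
2 ([0.071, -0.025, 0.011], [-0.002, -0.007, 0.257])
0 ([0.153, -0.036, 0.011], [-0.002, -0.006, 0.507])
0 ([0.186, -0.033, 0.011], [-0.002, -0.006, 0.507])
0 ([0.219, -0.031, 0.011], [-0.002, -0.006, 0.507])
pred scene [[170.7, 261.4], [220.2, 251.5], [256.4, 244.2], [268.1, 241.8]]
pred scene [[170.7, 261.7], [220.7, 254.3], [257.6, 248.9], [269.6, 247.2]]
```

Now the last degrees, with a small overshoot for seating.

Emit:
{"fn": "move_arm", "kwargs": {"motion": [[[0.07,-0.025,0.01],[0,0,0.26],80],[[0.11,-0.03,0.01],[0,0,0.38],80],[[0.15,-0.035,0.01],[0,0,0.51],80],[[0.15,-0.035,0.01],[0,0,0.51],80]]}}

```text
time_s: 20.48
eef_pos: [0.5809, -0.2158, -0.0144]
eef_rot: [-0.001, 0.998, -0.056, -0.001]
wrist_force: [-4.6, -0.1, 2.7]
opening: 0.802
```

Emit:
{"fn": "move_arm", "kwargs": {"motion": [[[0.02,0,0],[0,0,0],80],[[0.02,0,0],[0,0,0],80]]}}

```text
time_s: 20.72
eef_pos: [0.5818, -0.2158, -0.0145]
eef_rot: [-0.001, 0.998, -0.056, -0.001]
wrist_force: [-4.5, 0.9, 3.5]
opening: 0.8
```

Emit:
{"fn": "move_arm", "kwargs": {"motion": [[[0.02,0,0],[0,0,0],80],[[0.02,0,0],[0,0,0],80]]}}

```text
time_s: 20.98
eef_pos: [0.5824, -0.2158, -0.0146]
eef_rot: [-0.001, 0.998, -0.056, -0.002]
wrist_force: [-7.7, 2.7, 4.8]
opening: 0.8
```

Emit:
{"fn": "move_arm", "kwargs": {"motion": [[[0.02,0,0],[0,0,0],80],[[0.02,0,0],[0,0,0],80]]}}

```text
time_s: 21.22
eef_pos: [0.5823, -0.2158, -0.0147]
eef_rot: [-0.001, 0.998, -0.056, -0.003]
wrist_force: [-12.4, 2.2, 8.5]
opening: 0.798
```

Emit:
{"fn": "move_arm", "kwargs": {"motion": [[[0.03,0,-0.01],[0,0,0],80],[[0.03,0,-0.01],[0,0,0],80]]}}

```text
time_s: 21.48
eef_pos: [0.5822, -0.2157, -0.0147]
eef_rot: [-0.002, 0.998, -0.056, -0.005]
wrist_force: [-17.8, 2.1, 10.2]
opening: 0.797
```

```bash
python3 chk.py seat; python3 -c "
from push import *
print(np.degrees(w))"
```

```text
t 21.48 pos [ 0.5822 -0.2157 -0.0147] x-yaw -6.41 F [-17.8   2.1  10.2] T [ 0.19  2.69 -0.12] op 0.797 q6 [-0.54  0.55  1.6  -0.    1.    1.14]
[[217.3, 212.4], [222.1, 247.6], [226.1, 277.3], [227.5, 287.8]]
[[311.4, 246.8], [315.1, 209.2], [317.8, 181.7], [318.6, 172.8]]
-6.416619811691448
```

Emit:
{"fn": "move_arm", "kwargs": {"motion": [[[-0.15,0,0],[0,0,0],80],[[-0.5,0,-0.05],[0,0,0],80],[[-0.6,0,-0.8],[0,0,0],80],[[-0.6,0,-2.0],[0,0,0],80],[[-0.6,0,-3.0],[0,0,0],80],[[-2.5,0,-3.5],[0,0,0],80],[[-2.5,0,-3.5],[0,0,0],80],[[-2.5,0,-3.5],[0,0,0],80]]}}

```text
time_s: 22.58
eef_pos: [0.4366, -0.2002, 0.1983]
eef_rot: [0.001, 0.998, -0.057, 0.002]
wrist_force: [0.5, 0.3, -0.9]
opening: 0.795
```

```bash
python3 - <<'E'
from push import *
st()
jx=np.load("jig.npy")[:3]
for n in("scene","top"):
    im=viewer.camera(n); cv2.imwrite(f"pics/{n}_g.png",im)
    for t in ("switch_pin","bar_mid","bar_blue_end"): print(n,t,[(round(d["score"],2),np.round(np.array(d["centre"])*[560,420],1)) for d in spotter.search_frame(n,t)][:2])
im=cv2.imread("pics/scene_g.png"); t=cv2.imread("pics/top_g.png")
C=np.zeros((600,800,3),np.uint8); C[:330,:780]=cv2.resize(im[230:285,150:280],None,fx=6,fy=6,interpolation=3); C[332:582,:600]=cv2.resize(t[180:230,255:375],None,fx=5,fy=5,interpolation=3)
cv2.imwrite("pics/G.png",C)
E
```

```text
t 22.57 pos [ 0.4366 -0.2002  0.1983] x-yaw -6.5 F [ 0.5  0.3 -0.9] T [-0.04  0.    0.01] op 0.795 q6 [-0.68 -0.04  1.84  0.    1.33  1.01]
scene switch_pin []
scene bar_mid [(0.98, array([214.1, 257.1]))]
scene bar_blue_end [(0.89, array([209.8, 255.3]))]
top switch_pin []
top bar_mid [(0.78, array([315.5, 203.7])), (0.34, array([402.4, 211.4]))]
top bar_blue_end [(0.62, array([329.9, 203. ]))]
```

View pics/G.png

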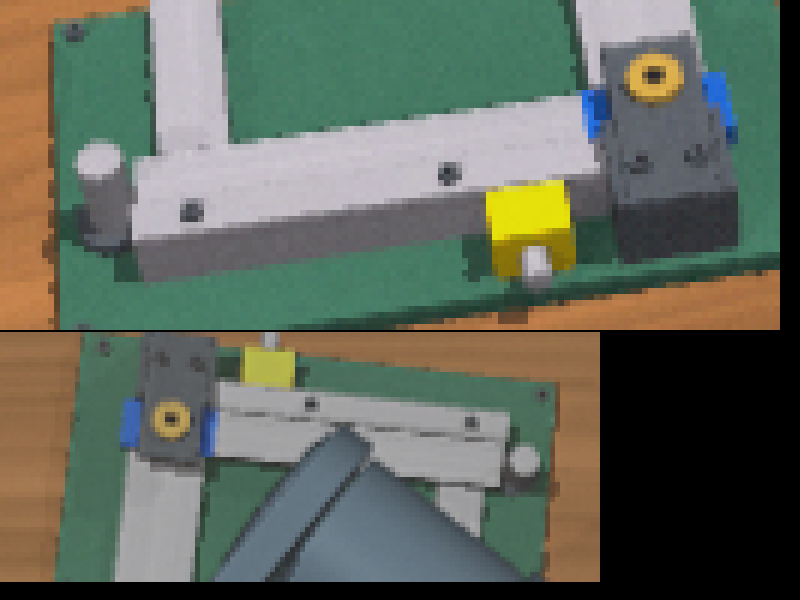

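```bash
python3 - <<'E'
from push import *
from scipy.ndimage import map_coordinates as mc
J=np.load("jig.npy")[:3]
def W(x,y,z): return np.array([*(J[:2]+R.from_euler("z",J[2]).as_matrix()[:2,:2]@[x/1e3,y/1e3]),z/1e3])
for n in("top","scene"):
    im=cv2.imread(f"pics/{n}_g.png").astype(float)
    for lab,xs in(("bare",(8,14,20)),("blue",(12,16,20))):
        for x in xs:
            y=np.arange(-140,-105,1) if lab=="bare" else np.arange(112,142,1)
            u=proj(n,[W(x,k,38) for k in y]); f=lambda c:mc(im[...,c],[u[:,1],u[:,0]],order=1)
            print(n,lab,x,(f(2) if lab=="bare" else f(0)-f(1)).round().astype(int).tolist())
    im0=cv2.imread(f"pics/{n}_g.png"); 
    print(n,"post top pred",proj(n,W(20,-135,59)).round(2),"bush pred",proj(n,W(20,95,60.5)).round(2))
E
```

```text
top bare 8 [63, 63, 64, 66, 67, 68, 68, 68, 68, 68, 68, 68, 67, 65, 63, 73, 102, 130, 155, 157, 159, 161, 161, 160, 160, 160, 159, 159, 159, 161, 162, 164, 164, 164, 165]
top bare 14 [143, 146, 148, 145, 142, 141, 130, 115, 100, 88, 82, 76, 71, 74, 78, 83, 103, 124, 145, 154, 156, 157, 159, 160, 161, 161, 162, 162, 162, 162, 163, 163, 163, 163, 163]
top bare 20 [163, 163, 164, 164, 165, 165, 164, 159, 155, 151, 134, 115, 97, 98, 108, 118, 129, 140, 152, 161, 162, 162, 163, 163, 163, 162, 162, 163, 163, 163, 163, 162, 162, 162, 163]
top blue 12 [-1, 20, 40, 61, 67, 70, 72, 74, 74, 75, 73, 65, 57, 48, 32, 16, -1, -10, -15, -19, -22, -21, -21, -21, -20, -20, -20, -19, -19, -19]
top blue 16 [6, 19, 38, 56, 68, 70, 72, 73, 74, 74, 75, 64, 50, 35, 21, 8, -5, -16, -17, -19, -20, -20, -20, -20, -20, -20, -20, -19, -19, -19]
top blue 20 [11, 18, 35, 51, 68, 70, 72, 73, 74, 75, 76, 71, 54, 37, 20, 9, -2, -13, -18, -19, -19, -20, -20, -20, -19, -19, -19, -19, -19, -19]
top post top pred [[359.42 204.3 ]] bush pred [[288.63 196.27]]
scene bare 8 [200, 198, 195, 195, 197, 198, 196, 195, 193, 191,
[... 316 characters left out ...]
 bare 20 [95, 97, 100, 99, 98, 98, 100, 102, 103, 103, 102, 102, 100, 95, 90, 104, 130, 156, 175, 193, 197, 195, 195, 197, 199, 199, 199, 199, 199, 199, 199, 199, 199, 199, 198]
scene blue 12 [8, 8, 9, 11, 38, 67, 89, 100, 109, 110, 110, 110, 107, 104, 73, 26, -19, -19, -18, -19, -20, -21, -21, -21, -20, -21, -22, -21, -21, -20]
scene blue 16 [10, 10, 10, 23, 43, 63, 82, 101, 110, 110, 110, 110, 109, 97, 61, 23, 2, -11, -20, -20, -20, -20, -20, -19, -20, -21, -21, -21, -20, -20]
scene blue 20 [9, 8, 11, 23, 36, 60, 86, 108, 110, 112, 112, 110, 109, 83, 57, 31, 6, -18, -22, -21, -20, -20, -21, -20, -20, -19, -20, -21, -21, -21]
scene post top pred [[165.76 255.46]] bush pred [[258.4  241.63]]
```

```bash
cat > tap.py <<'E'
from push import *
J=np.load("jig.npy")[:3]
def tp(x,y,z):
    c=J[:2]+R.from_euler("z",J[2]).as_matrix()[:2,:2]@[x/1e3,y/1e3]; return np.array([c[0],c[1],z]),tool(J[2]+np.pi/2)
if __name__=="__main__":
    A=tp(24,155,.15); print(A[0],row(*A)); print(row(*tp(24,155,-.003),A))
E
python3 tap.py
```

```text
[ 0.62926695 -0.06848077  0.15      ] ([2.923, -2.532, 0.76], [-0.018, 0.001, -11.249])
([-0.0, -0.0, 2.55], [0.0, 0.0, 0.0])
```

Emit:
{"fn": "move_arm", "kwargs": {"motion": [[[2.92,-2.53,0.4],[0,0,-11.25],0],[[2.92,-2.53,0.4],[0,0,-11.25],0],[[2.92,-2.53,0.4],[0,0,-11.25],0],[[2.92,-2.53,0.6],[0,0,-11.25],0],[[2.92,-2.53,0.76],[0,0,-11.25],0],[[2.92,-2.53,0.76],[0,0,-11.25],0],[[2.92,-2.53,0.76],[0,0,-11.25],0],[[2.92,-2.53,0.76],[0,0,-11.25],0],[[2.92,-2.53,0.76],[0,0,-11.25],0],[[2.92,-2.53,0.76],[0,0,-11.25],0]]}}

```text
time_s: 24.22
eef_pos: [0.6288, -0.0685, 0.1498]
eef_rot: [-0.001, 0.746, 0.666, -0.0]
wrist_force: [-0.0, 0.5, 0.4]
opening: -0.002
```

```bash
python3 -c "
from tap import *
st();print(row(*tp(24,155,-.003)))"
```

```text
t 24.23 pos [ 0.6288 -0.0685  0.1498] x-yaw 83.54 F [-0.   0.5  0.4] T [ 0.03 -0.   -0.  ] op -0.002 q6 [-0.3   0.35  1.5   0.    1.29 -0.18]
([-0.001, 0.012, 2.547], [-0.014, -0.008, -0.005])
```

Emit:
{"fn": "move_arm", "kwargs": {"motion": [[[0,0.01,1.0],[0,0,0],0],[[0,0.01,1.9],[0,0,0],0],[[0,0.01,2.4],[0,0,0],0],[[0,0.01,2.55],[0,0,0],0],[[0,0.01,2.55],[0,0,0],0],[[-0.12,0.01,2.55],[0,0,0],0],[[-0.24,0.01,2.55],[0,0,0],0],[[-0.24,0.01,2.55],[0,0,0],0]]}}

```text
time_s: 25.22
eef_pos: [0.6282, -0.0842, -0.0012]
eef_rot: [0.0, 0.746, 0.666, 0.0]
wrist_force: [-0.9, 0.0, 0.3]
opening: -0.004
```

Emit:
{"fn": "move_arm", "kwargs": {"motion": [[[-0.03,0,0],[0,0,0],0],[[-0.03,0,0],[0,0,0],0]]}}

```text
time_s: 25.48
eef_pos: [0.6274, -0.0849, -0.0022]
eef_rot: [-0.001, 0.746, 0.666, 0.0]
wrist_force: [-0.2, 0.4, 0.4]
opening: 0.003
```

Emit:
{"fn": "move_arm", "kwargs": {"motion": [[[-0.03,0,0],[0,0,0],0],[[-0.03,0,0],[0,0,0],0]]}}

```text
time_s: 25.72
eef_pos: [0.6271, -0.0863, -0.0024]
eef_rot: [-0.001, 0.746, 0.666, 0.0]
wrist_force: [-1.2, 1.0, 0.5]
opening: 0.002
```

Emit:
{"fn": "move_arm", "kwargs": {"motion": [[[-0.02,0,0],[0,0,0],0],[[-0.02,0,0],[0,0,0],0]]}}

```text
time_s: 25.98
eef_pos: [0.6269, -0.0871, -0.0024]
eef_rot: [-0.001, 0.746, 0.666, 0.0]
wrist_force: [-0.7, 5.0, 1.2]
opening: 0.001
```

Emit:
{"fn": "move_arm", "kwargs": {"motion": [[[-0.02,0,0],[0,0,0],0],[[-0.02,0,0],[0,0,0],0]]}}

```text
time_s: 26.22
eef_pos: [0.6269, -0.0873, -0.0024]
eef_rot: [-0.001, 0.746, 0.666, 0.001]
wrist_force: [0.8, 8.3, 0.9]
opening: 0.002
```

Emit:
{"fn": "move_arm", "kwargs": {"motion": [[[-0.02,0,0],[0,0,0],0],[[-0.02,0,0],[0,0,0],0]]}}

```text
time_s: 26.48
eef_pos: [0.6269, -0.0873, -0.0024]
eef_rot: [-0.002, 0.746, 0.666, 0.001]
wrist_force: [1.3, 12.0, 2.7]
opening: -0.003
```

Emit:
{"fn": "move_arm", "kwargs": {"motion": [[[0.1,0,0],[0,0,0],0],[[0.35,0,0],[0,0,0],0],[[0.4,0,-0.8],[0,0,0],0],[[0.4,0,-2.0],[0,0,0],0],[[0.4,0,-3.2],[0,0,0],0],[[1.5,3.0,-3.5],[0,0,0],0],[[1.5,3.0,-3.5],[0,0,0],0],[[1.5,3.0,-3.5],[0,0,0],0],[[1.5,3.0,-3.5],[0,0,0],0]]}}

```text
time_s: 27.6
eef_pos: [0.8184, -0.0194, 0.2049]
eef_rot: [-0.001, 0.745, 0.667, -0.0]
wrist_force: [-0.6, -0.2, -1.2]
opening: -0.003
```

```bash
python3 - <<'E'
from tap import *
from scipy.ndimage import map_coordinates as mc
st()
def W(x,y,z): return tp(x,y,z/1e3)[0]
for n in("top","scene"):
    im=viewer.camera(n); cv2.imwrite(f"pics/{n}_h.png",im)
    a=cv2.imread(f"pics/{n}_g.png").astype(float); b=im.astype(float)
    for y in(-100,-50,0,30,60):
        xs=np.arange(-5,50,2); u=proj(n,[W(x,y,38) for x in xs])
        print(n,y,[mc(i.mean(2),[u[:,1],u[:,0]],order=1).round().astype(int).tolist() for i in((b,) if n=="top" else (a,b))])
    for lab,ys in(("bare",np.arange(-132,-112)),("blue",np.arange(112,136))):
        u=proj(n,[W(16,k,38) for k in ys]); f=lambda i:(mc(i[...,2],[u[:,1],u[:,0]],order=1) if lab=="bare" else mc(i[...,0]-i[...,1],[u[:,1],u[:,0]],order=1))
        print(n,lab,f(a).round().astype(int).tolist(),f(b).round().astype(int).tolist())
    d=np.abs(a-b).max(2); yy,xx=np.where(d[230:285,150:285]>25) if n=="scene" else np.where(d[180:245,260:370]>25); print(n,"changed",len(xx))
E
```

```text
t 27.6 pos [ 0.8184 -0.0194  0.2049] x-yaw 83.65 F [-0.6 -0.2 -1.2] T [-0.03  0.04 -0.06] op -0.003 q6 [-0.17  0.74  0.82  0.    1.58 -0.06]
top -100 [[157, 131, 105, 83, 128, 162, 169, 170, 168, 168, 169, 170, 170, 169, 169, 169, 167, 146, 108, 129, 153, 140, 119, 91, 89, 97, 134, 149]]
top -50 [[59, 59, 62, 83, 99, 110, 113, 115, 112, 112, 113, 113, 112, 112, 111, 108, 107, 106, 88, 83, 98, 106, 111, 111, 111, 111, 111, 113]]
top 0 [[59, 59, 58, 79, 110, 112, 114, 112, 111, 111, 111, 111, 107, 126, 158, 163, 164, 160, 152, 143, 154, 162, 141, 123, 110, 126, 149, 155]]
top 30 [[58, 58, 59, 82, 110, 112, 113, 111, 110, 111, 112, 112, 108, 114, 126, 145, 158, 159, 151, 140, 153, 166, 169, 171, 170, 170, 170, 158]]
top 60 [[59, 59, 58, 84, 114, 113, 111, 108, 107, 108, 109, 110, 111, 113, 114, 111, 108, 104, 100, 98, 104, 111, 112, 113, 112, 113, 113, 108]]
top bare [122, 109, 99, 88, 77, 84, 92, 100, 115, 133, 150, 160, 161, 162, 163, 163, 164, 164, 164, 163] [126, 112, 101, 90, 79, 99, 120, 141, 151, 157, 163, 167, 167, 168, 169, 169, 169, 170, 170, 170]
top blue [6, 19, 38, 56, 68, 
[... 1374 characters left out ...]
7, 180, 187, 191, 193, 194, 195, 196, 196, 195, 195, 194, 192, 193, 196, 198, 199, 197, 196, 196, 191, 169], [62, 62, 61, 60, 59, 60, 81, 111, 114, 118, 119, 121, 122, 122, 122, 121, 121, 120, 119, 119, 119, 121, 122, 120, 120, 122, 120, 114]]
scene bare [111, 106, 102, 101, 100, 93, 86, 98, 128, 157, 170, 182, 187, 186, 186, 190, 194, 195, 194, 194] [115, 109, 105, 105, 105, 98, 91, 111, 161, 209, 202, 196, 194, 195, 196, 198, 200, 202, 202, 203]
scene blue [10, 10, 10, 23, 43, 63, 82, 101, 110, 110, 110, 110, 109, 97, 61, 23, 2, -11, -20, -20, -20, -20, -20, -19] [9, 10, 11, 25, 45, 65, 83, 101, 110, 111, 111, 103, 94, 72, 29, -13, -23, -21, -20, -20, -21, -21, -20, -19]
scene changed 2122
```

```bash
python3 - <<'E'
from tap import *
m=np.array([.62,-.1,.22]); Qm=tool(np.radians(40)); A=pp(0,.046,.14,.12); print(A[0]); print(row(m,Qm)); print(row(*A)); print(row(*pp(0,.046,.14,-.012),A))
E
```

```text
[ 0.56233417 -0.21413619  0.12      ]
([-1.683, -3.1, -0.229], [-0.019, 0.004, 5.45])
([-3.681, -3.839, 1.439], [-0.018, 0.012, 11.253])
([0.0, -0.0, 2.2], [0.0, 0.0, 0.0])
```

Emit:
{"fn": "move_arm", "kwargs": {"motion": [[[-1.68,-3.1,-0.23],[0,0,5.45],80],[[-1.68,-3.1,-0.23],[0,0,5.45],80],[[-1.68,-3.1,-0.23],[0,0,5.45],80],[[-3.68,-3.84,0.0],[0,0,11.25],80],[[-3.68,-3.84,0.8],[0,0,11.25],80],[[-3.68,-3.84,1.44],[0,0,11.25],80],[[-3.68,-3.84,1.44],[0,0,11.25],80],[[-3.68,-3.84,1.44],[0,0,11.25],80],[[-3.68,-3.84,1.44],[0,0,11.25],80],[[-3.68,-3.84,1.44],[0,0,11.25],80]]}}

```text
time_s: 28.95
eef_pos: [0.5607, -0.2145, 0.1218]
eef_rot: [-0.0, 0.998, -0.056, -0.0]
wrist_force: [-0.6, -0.6, -0.2]
opening: 0.798
```

```bash
python3 -c "
from tap import *
st();print(row(*pp(0,.046,.14,-.012)))"
```

```text
t 28.95 pos [ 0.5607 -0.2145  0.1218] x-yaw -6.44 F [-0.6 -0.6 -0.2] T [-0.03  0.05 -0.01] op 0.798 q6 [-0.56  0.32  1.61  0.    1.22  1.12]
([0.027, -0.008, 2.23], [-0.002, 0.004, -0.003])
```

Emit:
{"fn": "move_arm", "kwargs": {"motion": [[[0.02,-0.01,1.0],[0,0,0],80],[[0.02,-0.01,1.8],[0,0,0],80],[[0.02,-0.01,2.15],[0,0,0],80],[[0.02,-0.01,2.22],[0,0,0],80],[[0.15,-0.01,2.22],[0,0,0],80],[[0.28,-0.01,2.22],[0,0,0],80],[[0.33,-0.01,2.22],[0,0,0],80],[[0.33,-0.01,2.22],[0,0,0],80]]}}

```text
time_s: 29.95
eef_pos: [0.5824, -0.2164, -0.0112]
eef_rot: [-0.0, 0.998, -0.056, 0.0]
wrist_force: [-0.4, 0.8, 1.1]
opening: 0.797
```

Emit:
{"fn": "move_arm", "kwargs": {"motion": [[[0.03,0,0],[0,0,0],80],[[0.06,0,0],[0,0,0],80],[[0.06,0,0],[0,0,0],80]]}}

```text
time_s: 30.32
eef_pos: [0.5823, -0.216, -0.0122]
eef_rot: [-0.001, 0.998, -0.056, -0.004]
wrist_force: [-13.8, 1.4, 9.0]
opening: 0.802
```

Emit:
{"fn": "move_arm", "kwargs": {"motion": [[[0.05,0,0],[0,0,0],80],[[0.05,0,0],[0,0,0],80]]}}

```text
time_s: 30.58
eef_pos: [0.5821, -0.2159, -0.0125]
eef_rot: [-0.002, 0.998, -0.056, -0.007]
wrist_force: [-25.7, 2.2, 16.8]
opening: 0.802
```

```bash
python3 -c "
from h import *
st()"
```

```text
t 30.57 pos [ 0.5821 -0.2159 -0.0125] x-yaw -6.4 F [-25.7   2.2  16.8] T [ 0.08  3.79 -0.12] op 0.802 q6 [-0.54  0.55  1.59 -0.    1.01  1.14]
```

Emit:
{"fn": "move_arm", "kwargs": {"motion": [[[-0.12,0,0],[0,0,0],80],[[-0.3,0,0],[0,0,0],80],[[-0.6,0,-0.1],[0,0,0],80],[[-0.6,0,-1.0],[0,0,0],80],[[-0.6,0,-2.0],[0,0,0],80],[[-2.5,1.0,-3.5],[0,0,0],80],[[-3.0,4.0,-3.5],[0,0,0],80],[[-3.0,4.0,-3.5],[0,0,0],80],[[-3.0,4.0,-3.5],[0,0,0],80],[[-3.0,4.0,-3.5],[0,0,0],80]]}}

```text
time_s: 31.82
eef_pos: [0.3816, -0.4371, 0.1988]
eef_rot: [0.0, 0.998, -0.056, 0.0]
wrist_force: [0.6, -0.2, -0.1]
opening: 0.802
```

```bash
python3 - <<'E'
from tap import *
from scipy.ndimage import map_coordinates as mc
st()
def W(x,y,z): return tp(x,y,z/1e3)[0]
for n in("top","scene"):
    im=viewer.camera(n); cv2.imwrite(f"pics/{n}_end.png",im); b=im.astype(float)
    for y in(-60,30,60):
        xs=np.arange(-3,14,1.); u=proj(n,[W(x,y,38) for x in xs]); print(n,y,mc(b.mean(2),[u[:,1],u[:,0]],order=1).round().astype(int).tolist())
    u=proj(n,[W(16,k,38) for k in np.arange(118,134)]); print(n,"blue",mc(b[...,0]-b[...,1],[u[:,1],u[:,0]],order=1).round().astype(int).tolist())
    u=proj(n,[W(16,k,38) for k in np.arange(-132,-112)]); print(n,"bare",mc(b[...,2],[u[:,1],u[:,0]],order=1).round().astype(int).tolist())
    print(n,[(t,[(round(d["score"],2),np.round(np.array(d["centre"])*[560,420],1).tolist()) for d in spotter.search_frame(n,t)][:1]) for t in("brass_bar","square_tube","piston","spark_plug")])
im=cv2.imread("pics/scene_end.png"); cv2.imwrite("pics/Z.png",cv2.resize(im[90:330,130:450],None,fx=2.5,fy=2.5,interpolation=3))
E
```

```text
t 31.82 pos [ 0.3816 -0.4371  0.1988] x-yaw -6.45 F [ 0.6 -0.2 -0.1] T [-0.01 -0.01 -0.02] op 0.802 q6 [-1.06  0.19  1.6   0.    1.35  0.63]
top -60 [65, 62, 60, 64, 94, 125, 156, 164, 168, 171, 171, 170, 168, 167, 166, 166, 165]
top 30 [62, 60, 57, 68, 97, 125, 152, 157, 162, 166, 167, 166, 165, 165, 165, 165, 165]
top 60 [60, 59, 56, 70, 96, 124, 147, 153, 158, 162, 163, 162, 161, 161, 162, 162, 162]
top blue [73, 75, 76, 76, 77, 62, 41, 20, 4, -5, -15, -23, -22, -21, -20, -20]
top bare [124, 110, 99, 88, 77, 97, 118, 140, 150, 155, 161, 164, 164, 164, 164, 164, 165, 165, 165, 166]
top [('brass_bar', [(0.92, [142.9, 233.5])]), ('square_tube', [(0.72, [195.2, 232.9])]), ('piston', [(0.54, [244.0, 270.2])]), ('spark_plug', [])]
scene -60 [98, 98, 98, 98, 98, 97, 98, 104, 110, 117, 137, 160, 182, 192, 195, 199, 200]
scene 30 [95, 95, 96, 97, 96, 96, 96, 102, 112, 122, 135, 152, 170, 186, 188, 191, 193]
scene 60 [95, 94, 94, 94, 94, 94, 92, 89, 87, 96, 125, 152, 178, 183, 186, 190, 192]
scene blue [83, 101, 109, 109, 109, 101, 92, 71, 29, -12, -22, -21, -20, -20, -20, -20]
scene bare [110, 106, 103, 101, 99, 94, 88, 109, 155, 200, 195, 190, 187, 188, 189, 192, 194, 195, 196, 196]
scene [('brass_bar', [(0.67, [398.1, 157.4])]), ('square_tube', [(0.95, [347.1, 166.1])]), ('piston', [(0.96, [283.2, 174.2])]), ('spark_plug', [(0.62, [214.0, 257.3])])]
```

```bash
python3 - <<'E'
import cv2,numpy as np
for n,pts in(("scene",{"plug":(228,192),"piston":(284,178),"tray":(352,278),"bottle":(408,240)}),("top",{"plug":(298,269),"piston":(245,270),"tray":(231,160),"bottle":(182,165)})):
    a=cv2.imread(f"pics/{n}0.png")
    for k,(u,v) in pts.items():
        out=[]
        for s in("g","h","end"):
            b=cv2.imread(f"pics/{n}_{s}.png"); t=a[v-9:v+10,u-7:u+8]; r=cv2.matchTemplate(b[v-15:v+16,u-13:u+14],t,cv2.TM_CCOEFF_NORMED); _,m,_,l=cv2.minMaxLoc(r); out.append((s,round(m,2),l[0]-6,l[1]-6))
        print(n,k,out)
E
```

```text
scene plug [('g', 1.0, 0, 0), ('h', 0.77, 0, 0), ('end', 1.0, 0, 0)]
scene piston [('g', 1.0, 0, 0), ('h', 1.0, 0, 0), ('end', 1.0, 0, 0)]
scene tray [('g', 1.0, 0, 0), ('h', 1.0, 0, 0), ('end', 1.0, 0, 0)]
scene bottle [('g', 1.0, 0, 0), ('h', 1.0, 0, 0), ('end', 1.0, 0, 0)]
top plug [('g', 0.94, 0, 0), ('h', 0.85, 0, 0), ('end', 1.0, 0, 0)]
top piston [('g', 1.0, 0, 0), ('h', 0.74, 1, 0), ('end', 1.0, 0, 0)]
top tray [('g', 1.0, 0, 0), ('h', 0.16, -6, -6), ('end', 1.0, 0, 0)]
top bottle [('g', 1.0, 0, 0), ('h', 1.0, 0, 0), ('end', 1.0, 0, 0)]
```

Bystanders are unmoved; handing in.

```bash
python3 -c "
from h import *
print(workorder.hand_in())"
```

```text
the job is handed in; nothing more can be done
None
```

The bar is loaded in the jig: bare end against the stop post, flush along the fence, blue end under the bush arm. I handed the job in at about 32 s, with the gripper clear of everything.

**What I did:**
- **Pick:** I took the blue-ended bar from the rack's middle place.
- **Set down:** I laid it on the two strips, swung out 20° towards the robot. I pushed it against the post until the force reached 13 N, then let go.
- **Swing:** I swung it under the bush arm about the post, pushing with both open fingers.
- **Seating:** I tapped the blue end towards the post (12 N, about 1 mm of travel) and pressed the bar on the fence again.

**Last checks:**
- **Fence:** both presses (18 N and 26 N) stopped at the same place to about 0.1 mm, with little twist. In the last top picture the bar's edge runs parallel to the fence to about 0.1–0.2 mm.
- **Post:** the tap stopped firmly, and the blue end lies at jig y of about 125 mm, as a loaded bar should.
- **Bystanders:** piston, spark plug, tray and bottle match the first pictures exactly. Brass bar and square tube were still found in their places. I did not check the mug and screwdriver; the arm never worked near them.

**What disagreed or failed:**
- **Finger position:** the real fingertips stood about 35 mm behind where the stated tool point put them. The first close was therefore above the bar and missed; I corrected for this afterwards.
- **Switch pin:** the networks never found it, so I infer that it is pressed from the flush fit.
- **Final picture:** I could not view it because the picture limit was reached. I judged it by numbers only.
- **Spark plug:** in the last scene picture the network reported it at the jig, which is a false hit. The picture match shows the plug in its place.

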